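# Book the adhesive tin and load the drying rail

## Robot

A 7-joint arm with a two-finger parallel gripper is mounted at the origin on the work surface. World frame = base frame: x ahead of the robot, y to its left, z up, the work surface at z = 0. Lengths are in m, angles in rad, forces in N, time in s.
With the tool pointing down it reaches from about 0.4 to 0.85 m from the base axis. Payload 10.4 kg.
Tool frame: the origin (TCP) lies where the fingers leave the gripper's body, on its centre line; the fingertips stand 73 mm ahead of it and the grasp point (between the pads) lies 54 mm ahead of it; z points along the fingers, y is the line along which they close (so a half turn about z gives the same grasp; the last joint's range is limited). The gripper opens to 85 mm and grips with 20 to 120 N. Pads are 22 mm wide; open, the fingers measure 114 mm over their backs; the gripper's body (76 mm by 85 mm) begins 54 mm behind the grasp point. The pads swing forward as they close: fully open they stand 13 mm farther back than shut.
Start: joints at [1.304, 0.332, -0.065, 1.46, 0.022, 1.35, -0.088], TCP at [0.151, -0.607, 0.304] pointing down, gripper open.
Joint ranges: [-2.6, 2.6], [-0.5, 2.12], [-1.47, 1.34], [0.16, 2.42], [-1.27, 4.41], [0.06, 2.06], [-2.6, 2.6]. Speed limits (rad/s): [2.22, 2.22, 2.79, 2.79, 3.14, 3.14, 3.14].

## Interface

Orientations are given as a unit quaternion [x, y, z, w].
In Python, from workcell import manip, camera gives the robot as it stands. The module is installed in compiled form; this text tells all that it offers.
- The arm moves only by the shell command python3 -m creep 'ROWS' [OPENING] [FORCE]. ROWS is JSON, a list of rows, each a list of 2 entries, a list of its own where there are three numbers: the shift along the tool's x, y, z in mm, then the turn about the tool's z in rad. In form: [[[tx, ty, tz], twist], ...]. A call has 1 to 5 rows; each row is the pose to reach, as a shift and turn from the pose commanded when the call began, along the tool's axes at that moment; what a row does not reach only later rows make up. A row lasts 1/12 s, in which the tool goes at most 41.7 mm and 7.16 degrees, less where a joint would pass 70% of its speed; a pose out of reach is approached as far as the arm can. A call with a gripper value outside its range is refused whole. OPENING is the opening, from 0 (shut) to 1 (fully open), set as the call begins (- or left out, the last holds). The fingers move at their own pace and stop on an object; FORCE is the grip in N (left out, the last holds). Time passes only in rows, so rows that repeat a pose let the fingers close. It gives the time, the measured TCP pose, the force, the opening and the grip force at its end, in the units of the state.
- manip.get_obs(): the state, without advancing time (a new reading comes with each control period).
- camera(name): name is "scene" or "top" or "wrist"; returns a dict with "pixels" (420x560x3 uint8, red, green, blue), "z_map" (420x560 float32, m along the optical axis (not along the pixel's ray), 0 where there is no reading), "fx", "fy", "cx", "cy" (pixels), "extrinsics" (4x4, takes a point from world to camera coordinates). Camera axes: x right, y down, z forward; pixel columns grow to the right and rows downward; lengths in m; the calibration is good to about 2 mm. A picture is of the moment at which its call begins.
- manip.hand_in(): hands the job in; it is judged then, once.
The state is a dict: "clock": time; "joint_pos": joint angles; "joint_velocities": joint speeds; "tau": joint torques, N m; "position": TCP position; "ee_rot": TCP orientation; "ft_force": force on the tool from outside, world axes, zero at the start; "torque": the same for the moment, N m; "grip_width": opening from 0.0 (shut) to 1.0 (fully open); "grasp_force": force on a finger pad.
Only numpy, scipy, OpenCV 4.12 (cv2) and the standard library are available. Lean on these libraries where they do the work, as an engineer would, in place of code of your own. Each camera call takes 0.05 s, during which the arm holds its last target. There are 200 camera calls.

## Task

Slide the dryer's power grip right down to off (the end of its track nearest the robot) and stand the adhesive tin on the reader's round mat with its barcode label squarely facing the reader's window. With the power still off, hang every glued case on the drying rail, one to a peg, pushing its eye in past the gravity flap until the flap has dropped shut behind it. Once all the cases hang, slide the power grip up level with the pointer clip; leave the tin on the mat and do not disturb the glue pot and the cleaner bottle.

Things in the scene. Friction and masses are not known exactly. Their poses are not given: they have to be found in the camera images.
- tin: adhesive tin, low upright metal cylinder 63 in diameter, with a lid of 65 diameter from 50 up to the top at 60. Origin: centre of its underside; its +x axis points out through the middle of the white barcode label; a white paper seal strip runs from the label up and over the lid to its centre. 0.22 kg
- label (a point): middle of the tin's barcode label, on its side 31.5 out from the tin's axis along the tin's +x, 26 above its underside
- mat (a point): centre of the top of the barcode reader's round rubber mat, 84 in diameter, flat on the table, on which the tin is read. Axes are the reader's: +x points from here to the reader's dark window, which is 70 away and 56 above the table; the grey head behind it is 46 (x) by 50 (y), its top 80 above the table. All fixed
- case0: moulded dark-red rigid case, may be absent (None). Origin: centre of its flat underside, z up. Body 40 (x) by 64 (y) by 44 high; centred on it stands a tongue 10 thick (x), 44 wide (y), up to the top at z = 100, with a square eye 28 by 28 through it along x (z = 54 to 82; 18 of solid tongue above, 8 beside). Same front and back. 0.12 kg. Grip it by the tongue
- case1: another moulded dark-red rigid case, may be absent (None). Origin: centre of its flat underside, z up. Body 40 (x) by 64 (y) by 44 high; centred on it stands a tongue 10 thick (x), 44 wide (y), up to the top at z = 100, with a square eye 28 by 28 through it along x (z = 54 to 82; 18 of solid tongue above, 8 beside). Same front and back. 0.12 kg. Grip it by the tongue
- case2: another moulded dark-red rigid case, may be absent (None). Origin: centre of its flat underside, z up. Body 40 (x) by 64 (y) by 44 high; centred on it stands a tongue 10 thick (x), 44 wide (y), up to the top at z = 100, with a square eye 28 by 28 through it along x (z = 54 to 82; 18 of solid tongue above, 8 beside). Same front and back. 0.12 kg. Grip it by the tongue
- case3: another moulded dark-red rigid case, may be absent (None). Origin: centre of its flat underside, z up. Body 40 (x) by 64 (y) by 44 high; centred on it stands a tongue 10 thick (x), 44 wide (y), up to the top at z = 100, with a square eye 28 by 28 through it along x (z = 54 to 82; 18 of solid tongue above, 8 beside). Same front and back. 0.12 kg. Grip it by the tongue
- eye0 (a point): centre of the eye of case0, 68 above the case's underside; axes are the case's, the eye goes through along x. When the case hangs this lies 8 below the peg's axis
- eye1 (a point): centre of the eye of case1, 68 above the case's underside; axes are the case's, the eye goes through along x. When the case hangs this lies 8 below the peg's axis
- eye2 (a point): centre of the eye of case2, 68 above the case's underside; axes are the case's, the eye goes through along x. When the case hangs this lies 8 below the peg's axis
- eye3 (a point): centre of the eye of case3, 68 above the case's underside; axes are the case's, the eye goes through along x. When the case hangs this lies 8 below the peg's axis
- peg0 (a point): first peg of the drying rail, counted from the left (+y): point on the axis of its tip, at the flap's pivot. Axes are the rail's: +x runs along the peg from tip to rail. A level round bar, 12 in diameter, 210 above the table; it ends 7 in front of this point (-x) and meets the rail 73 behind it (+x). The pegs stand 100 apart
- peg1 (a point): second peg of the drying rail, counted from the left (+y): point on the axis of its tip, at the flap's pivot. Axes are the rail's: +x runs along the peg from tip to rail. A level round bar, 12 in diameter, 210 above the table; it ends 7 in front of this point (-x) and meets the rail 73 behind it (+x). The rail is an upright flat bar, 192 to 222 above the table
- peg2 (a point): third peg of the drying rail, counted from the left (+y): point on the axis of its tip, at the flap's pivot. Axes are the rail's: +x runs along the peg from tip to rail. A level round bar, 12 in diameter, 210 above the table; it ends 7 in front of this point (-x) and meets the rail 73 behind it (+x). The rail's posts, 16 wide, stand 75 outside the outer pegs
- peg3 (a point): fourth peg of the drying rail, counted from the left (+y): point on the axis of its tip, at the flap's pivot. Axes are the rail's: +x runs along the peg from tip to rail. A level round bar, 12 in diameter, 210 above the table; it ends 7 in front of this point (-x) and meets the rail 73 behind it (+x). A blower housing 75 high, 460 long stands under and behind the rail
- flap0 (a joint): gravity flap of peg0, rad: brass plate 8 wide, 4 thick, pivoted in the peg's tip. At 0 it hangs straight down to 30 below the peg's axis and cannot swing outwards; an eye pushed towards the rail swings it in and up (1.4 at most) with hardly any force; when the eye's centre is 26 to 32 past the pivot (more the higher the eye is held) it drops back to 0
- flap1 (a joint): gravity flap of peg1, rad: brass plate 8 wide, 4 thick, pivoted in the peg's tip. At 0 it hangs straight down to 30 below the peg's axis and cannot swing outwards; an eye pushed towards the rail swings it in and up (1.4 at most) with hardly any force; when the eye's centre is 26 to 32 past the pivot (more the higher the eye is held) it drops back to 0
- flap2 (a joint): gravity flap of peg2, rad: brass plate 8 wide, 4 thick, pivoted in the peg's tip. At 0 it hangs straight down to 30 below the peg's axis and cannot swing outwards; an eye pushed towards the rail swings it in and up (1.4 at most) with hardly any force; when the eye's centre is 26 to 32 past the pivot (more the higher the eye is held) it drops back to 0
- flap3 (a joint): gravity flap of peg3, rad: brass plate 8 wide, 4 thick, pivoted in the peg's tip. At 0 it hangs straight down to 30 below the peg's axis and cannot swing outwards; an eye pushed towards the rail swings it in and up (1.4 at most) with hardly any force; when the eye's centre is 26 to 32 past the pivot (more the higher the eye is held) it drops back to 0
- power (a joint): power slider of the dryer controller, m: 0 is off, at the end of the track nearest the robot, 0.120 full at the far end; grows along the controller's +y axis. Moves with about 1.5 N and stays where it is left; firm stops at both ends
- grip (a point): centre of the top of the slider's black grip, 14 long (along the track, y) by 24 wide (x), 28 tall, its top 82 above the table, a white line across its middle; axes are the controller's, +y is the way the value grows. The controller is a fixed grey box 90 (x) by 200 (y), 52 high, with the track along the middle of its top
- mark (a point): tip of the dark steel pointer clip fitted on the controller's top beside the track (23 to its +x side), a block 16 by 18, 10 high, at the wanted setting; axes are the controller's. The grip is set when its middle is level with this point along y
- gluepot: white open glue pot, 66 wide, 55 high, with a brush standing in it up to 110 high; not to be disturbed. Origin: centre of its underside
- cleaner: white cleaner bottle, 54 in diameter, 150 high; not to be disturbed. Origin: centre of its underside

How it is judged:
By the outcome, as a careful person would: the job done as asked, in the order asked, and still so for the second after the job is handed in, with the robot touching nothing.
Of case0, case1, case2, case3 only 3 to 4 are there at a start; the rules pass over those that are not, and their reading is None.
At some moment in a run one of tin, case0, case1, case2, case3 may be knocked a few centimetres aside while the robot is not near it.
Once in a run the grip may slacken for a moment while it holds something.
It also fails if it takes over 210 s, if anything falls off the work surface, if the arm or the gripper's body presses on something with over 40 N, if the wrist force passes 120 N, or if a joint passes its speed limit or range.

## Working session

There is one attempt and no reset: what is moved stays moved. The work goes in short steps, Python scripts to look and compute and a shell command to move; the robot and the scene stay as the last step left them, time stands still between calls to the robot, and variables do not carry over. Pictures are saved under pics/ and viewed, at most 14 in all, crops included, and the job is handed in when it is done.

```bash
ls; mkdir -p pics
python3 - <<'E'
from workcell import manip,camera
import cv2,numpy as np
o=manip.get_obs();print({k:np.round(v,3).tolist() for k,v in o.items()})
for n in("scene","top"):
    c=camera(n);cv2.imwrite(f"pics/{n}0.png",c["pixels"][:,:,::-1]);np.savez(f"{n}0.npz",**c)
    print(n,c["fx"],c["fy"],c["cx"],c["cy"],np.round(c["extrinsics"],3).tolist())
E
```

```text
pics
{'clock': 0.0, 'joint_pos': [1.304, 0.333, -0.065, 1.461, 0.022, 1.35, -0.089], 'joint_velocities': [-0.001, -0.005, -0.0, 0.001, -0.0, 0.0, -0.002], 'tau': [-0.001, -62.544, 0.049, -39.161, 0.016, 0.01, 0.0], 'position': [0.151, -0.606, 0.303], 'ee_rot': [0.993, 0.122, -0.0, -0.001], 'ft_force': [-0.796, 0.65, 0.486], 'torque': [-0.038, -0.051, 0.056], 'grasp_force': 0.0, 'grip_width': 1.002}
scene 418.09950691665387 418.09950691665387 278.09486020756793 210.75180162025558 [[0.293, 0.956, -0.006, -0.127], [0.805, -0.25, -0.539, -0.39], [-0.517, 0.153, -0.843, 1.439], [0.0, 0.0, 0.0, 1.0]]
top 445.0942703651358 445.0942703651358 270.8692521481273 215.9170544232474 [[0.017, -1.0, 0.014, -0.043], [-0.985, -0.019, -0.171, 0.593], [0.171, -0.011, -0.985, 1.204], [0.0, 0.0, 0.0, 1.0]]
```

View pics/scene0.png

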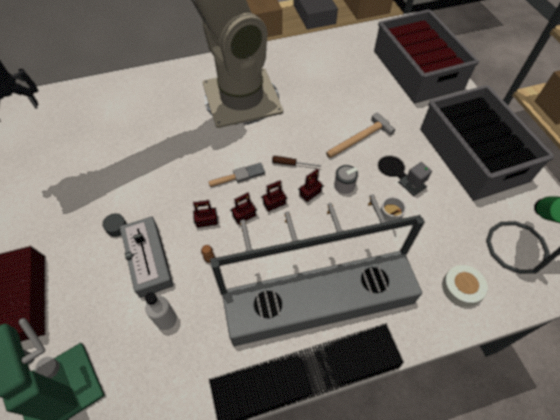

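View pics/top0.png

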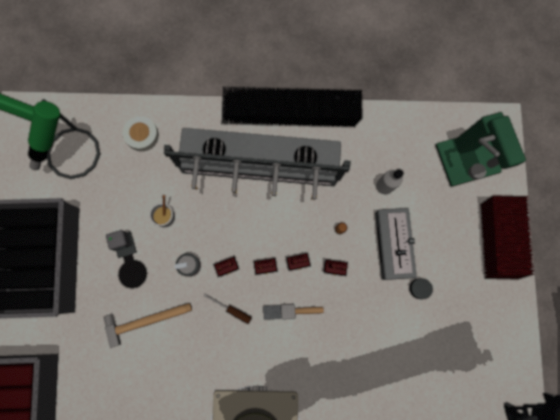

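```bash
cat > h.py <<'E'
import numpy as np,cv2
from workcell import manip,camera
def world(c):
    h,w=c["z_map"].shape;u,v=np.meshgrid(np.arange(w),np.arange(h));z=c["z_map"]
    p=np.stack([(u-c["cx"])/c["fx"]*z,(v-c["cy"])/c["fy"]*z,z],-1)
    E=np.asarray(c["extrinsics"]);W=(p-E[:3,3])@E[:3,:3]
    W[z<=0]=np.nan;return W
def blobs(m,W,amin=8):
    n,l,s,_=cv2.connectedComponentsWithStats(m.astype(np.uint8),connectivity=8)
    for i in range(1,n):
        if s[i,4]>=amin:
            P=W[l==i];r=cv2.minAreaRect((P[:,:2]*1000).astype(np.float32))
            yield dict(n=s[i,4],px=np.round([s[i,0]+s[i,2]/2,s[i,1]+s[i,3]/2]).tolist(),med=np.round(np.median(P,0),3).tolist(),zmax=round(float(P[:,2].max()),3),rect=np.round(np.r_[r[0],r[1],r[2]]).tolist())
E
python3 - <<'E'
from h import *
c=dict(np.load("top0.npz"));W=world(c);I=c["pixels"].astype(int);Z=W[...,2]
R,G,B=I[...,0],I[...,1],I[...,2]
u,v=np.meshgrid(np.arange(560),np.arange(420))
def show(t,m,a=8):
    print(t)
    for b in blobs(m,W,a):print(b)
roi=(u>90)&(u<440)&(v>150)&(v<300)
show("tongue",roi&(R>1.6*G)&(R>1.6*B)&(Z>.085)&(Z<.11))
show("casebody",roi&(R>1.6*G)&(R>1.6*B)&(Z>.02)&(Z<.06))
show("tin",(abs(u-187)<20)&(abs(v-264)<20)&(Z>.05)&(Z<.07))
show("tinwhite",(abs(u-187)<20)&(abs(v-264)<20)&(Z>.05)&(Z<.07)&(G>150))
show("mat",(abs(u-133)<25)&(v>255)&(v<295)&(R<60)&(Z<.02))
show("head",(abs(u-120)<25)&(abs(v-242)<20)&(Z>.07))
show("pegs",(u>180)&(u<340)&(v>150)&(v<210)&(Z>.2)&(R>100),4)
show("rail",(u>150)&(u<370)&(v>130)&(v<200)&(Z>.2)&(R<100),8)
show("grip",(abs(u-396)<25)&(abs(v-243)<40)&(Z>.07),4)
show("box",(abs(u-396)<35)&(abs(v-243)<45)&(Z>.04)&(Z<.06),20)
show("clip",(abs(u-396)<35)&(abs(v-243)<45)&(Z>.057)&(Z<.07),3)
show("glue",(abs(u-162)<15)&(abs(v-210)<25)&(Z>.045),5)
show("cleaner",(abs(u-390)<20)&(abs(v-180)<20)&(Z>.1),5)
def up(n,x0,x1,y0,y1,k):cv2.imwrite(n,cv2.resize(c["pixels"][y0:y1,x0:x1,::-1],None,fx=k,fy=k,interpolation=cv2.INTER_CUBIC))
a=[cv2.resize(c["pixels"][y-45:y+45,x-45:x+45,::-1],(400,400),interpolation=cv2.INTER_CUBIC) for x,y in((396,243),(187,264))]
cv2.imwrite("pics/crop1.png",np.hstack(a))
E
```

```text
tongue
{'n': np.int32(67), 'px': [300.0, 260.0], 'med': [0.47, -0.109, 0.1], 'zmax': 0.105, 'rect': [469.0, -109.0, 10.0, 44.0, 14.0]}
{'n': np.int32(70), 'px': [224.0, 265.0], 'med': [0.453, 0.092, 0.1], 'zmax': 0.105, 'rect': [452.0, 92.0, 11.0, 44.0, 22.0]}
{'n': np.int32(65), 'px': [265.0, 264.0], 'med': [0.455, -0.018, 0.1], 'zmax': 0.108, 'rect': [455.0, -17.0, 10.0, 42.0, 10.0]}
{'n': np.int32(68), 'px': [338.0, 266.0], 'med': [0.456, -0.213, 0.1], 'zmax': 0.107, 'rect': [456.0, -213.0, 41.0, 11.0, 82.0]}
casebody
{'n': np.int32(169), 'px': [298.0, 262.0], 'med': [0.463, -0.107, 0.045], 'zmax': 0.056, 'rect': [468.0, -110.0, 33.0, 57.0, 14.0]}
{'n': np.int32(167), 'px': [226.0, 266.0], 'med': [0.446, 0.087, 0.045], 'zmax': 0.058, 'rect': [451.0, 91.0, 34.0, 57.0, 22.0]}
{'n': np.int32(177), 'px': [266.0, 266.0], 'med': [0.449, -0.018, 0.044], 'zmax': 0.06, 'rect': [453.0, -18.0, 34.0, 56.0, 9.0]}
{'n': np.int32(178), 'px': [336.0, 268.0], 'med': [0.448, -0.211, 0.045], 'zmax': 0.059, 'rect': [454.0, -214.0, 59.0, 34.0, 83.0]}
tin
{'n': np.int32(447), 'px': [186.0, 264.0], 'med
[... 1755 characters left out ...]
7, 'rect': [531.0, -421.0, 18.0, 19.0, 4.0]}
{'n': np.int32(5), 'px': [395.0, 253.0], 'med': [0.494, -0.377, 0.06], 'zmax': 0.067, 'rect': [495.0, -377.0, 3.0, 8.0, 85.0]}
{'n': np.int32(3), 'px': [400.0, 260.0], 'med': [0.478, -0.392, 0.058], 'zmax': 0.059, 'rect': [478.0, -390.0, 5.0, 3.0, 3.0]}
{'n': np.int32(3), 'px': [404.0, 265.0], 'med': [0.462, -0.403, 0.058], 'zmax': 0.058, 'rect': [463.0, -402.0, 6.0, 1.0, 63.0]}
glue
{'n': np.int32(184), 'px': [161.0, 210.0], 'med': [0.606, 0.27, 0.056], 'zmax': 0.113, 'rect': [596.0, 278.0, 70.0, 65.0, 19.0]}
cleaner
{'n': np.int32(234), 'px': [394.0, 177.0], 'med': [0.695, -0.361, 0.116], 'zmax': 0.156, 'rect': [698.0, -364.0, 45.0, 42.0, 40.0]}
```

View pics/crop1.png

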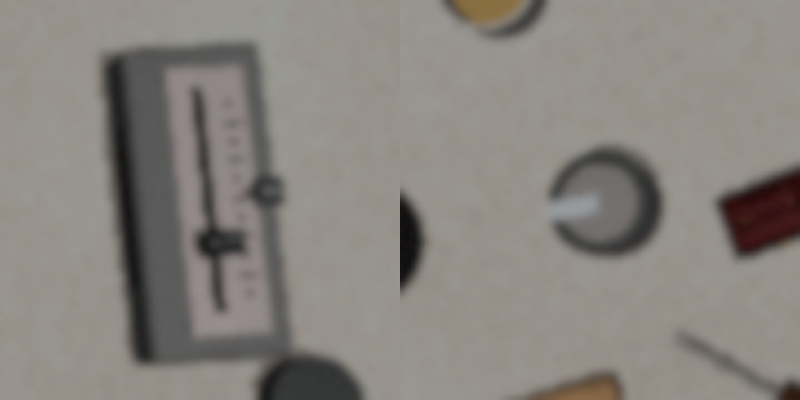

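```bash
cat >> h.py <<'E'
def go(x,y,z,yaw):
    """grasp point target (m) and yaw (deg) of the finger line -> tool shift mm, twist rad"""
    o=manip.get_obs();p=np.array(o["position"]);q=np.array(o["ee_rot"])
    from scipy.spatial.transform import Rotation as Ro
    R=Ro.from_quat(q).as_matrix();d=R.T@(np.array([x,y,z+.054])-p)*1000
    yc=np.degrees(np.arctan2(R[1,1],R[0,1]));dy=(yaw-yc+90)%180-90
    print("t",np.round(o["clock"],1),"grasp",np.round(p-[0,0,.054],4),"yaw",round(yc,1),"q7",round(o["joint_pos"][6],2),"F",np.round(o["ft_force"],1),"w",round(o["grip_width"],3),round(o["grasp_force"],1))
    print("  shift",np.round(d,1),"twist",round(-np.radians(dy),3),"| tool tilt",np.round(R[2],3))
E
python3 -c "
from h import *
go(.497,-.388,.22,5)"
```

```text
t 0.1 grasp [ 0.1508 -0.6063  0.2492] yaw -76.0 q7 -0.09 F [0.1 0.4 0.2] w 1.003 0.0
  shift [ 388.7 -128.2   29.3] twist -1.414 | tool tilt [-0.    -0.001 -1.   ]
```

```bash
python3 -m creep '[[[39,-13,0],0],[[78,-26,0],0],[[117,-39,0],0],[[155,-51,0],0],[[194,-64,0],0]]' | tail -c 400
python3 -m creep '[[[39,-13,6],0],[[78,-26,12],0],[[117,-39,18],0],[[155,-51,24],0],[[194,-64,29],0]]' >/dev/null
python3 -m creep '[[[0,0,0],-0.12],[[0,0,0],-0.24],[[0,0,0],-0.36],[[0,0,0],-0.48],[[0,0,0],-0.6]]' >/dev/null
python3 -m creep '[[[0,0,0],-0.12],[[0,0,0],-0.24],[[0,0,0],-0.36],[[0,0,0],-0.48],[[0,0,0],-0.6]]' >/dev/null
python3 -m creep '[[[0,0,0],-0.12],[[0,0,0],-0.214],[[0,0,0],-0.214]]' >/dev/null
python3 - <<'E'
from h import *
go(.497,-.388,.076,5)
c=camera("wrist");np.savez("w1.npz",**c);cv2.imwrite("pics/w1.png",c["pixels"][:,:,::-1])
W=world(c);Z=W[...,2]
for t,a,b in(("grip",.075,.09),("box",.045,.0565),("clip",.058,.067)):
    for k in blobs((Z>a)&(Z<b),W,40):print(t,k)
E
```

```text
clock: 0.52
position: [0.3248, -0.4964, 0.3037]
ee_rot: [0.993, 0.121, -0.0, -0.0]
ft_force: [1.4, -0.4, 0.2]
grip_width: 0.998
grasp_force: 0.0
t 2.0 grasp [ 0.4963 -0.3887  0.2204] yaw 5.2 q7 0.55 F [-0.8  0.   0.2] w 1.005 0.0
  shift [  0.5   0.8 144.4] twist 0.004 | tool tilt [ 0.001 -0.001 -1.   ]
grip {'n': np.int32(117), 'px': [243.0, 14.0], 'med': [0.452, -0.239, 0.082], 'zmax': 0.09, 'rect': [452.0, -238.0, 12.0, 7.0, 27.0]}
grip {'n': np.int32(228), 'px': [554.0, 21.0], 'med': [0.693, -0.221, 0.079], 'zmax': 0.085, 'rect': [694.0, -220.0, 10.0, 19.0, 26.0]}
grip {'n': np.int32(682), 'px': [498.0, 205.0], 'med': [0.675, -0.362, 0.083], 'zmax': 0.09, 'rect': [683.0, -364.0, 53.0, 25.0, 73.0]}
grip {'n': np.int32(380), 'px': [282.0, 210.0], 'med': [0.494, -0.39, 0.082], 'zmax': 0.084, 'rect': [494.0, -391.0, 13.0, 25.0, 5.0]}
box {'n': np.int32(176), 'px': [251.0, 16.0], 'med': [0.455, -0.227, 0.053], 'zmax': 0.056, 'rect': [453.0, -227.0, 26.0, 10.0, 75.0]}
box {'n': np.int32(554), 'px': [540.0, 23.0], 'med': [0.693, -0.217, 0.051], 'zmax': 0.056, 'rect': [703.0, -217.0, 21.
[... 267 characters left out ...]
0, 199.0, 90.0, 5.0]}
box {'n': np.int32(358), 'px': [475.0, 196.0], 'med': [0.675, -0.362, 0.051], 'zmax': 0.056, 'rect': [682.0, -363.0, 52.0, 22.0, 70.0]}
clip {'n': np.int32(344), 'px': [546.0, 20.0], 'med': [0.693, -0.214, 0.062], 'zmax': 0.067, 'rect': [699.0, -216.0, 16.0, 36.0, 43.0]}
clip {'n': np.int32(58), 'px': [246.0, 21.0], 'med': [0.452, -0.239, 0.063], 'zmax': 0.067, 'rect': [452.0, -238.0, 13.0, 6.0, 31.0]}
clip {'n': np.int32(308), 'px': [480.0, 199.0], 'med': [0.674, -0.362, 0.063], 'zmax': 0.067, 'rect': [682.0, -364.0, 52.0, 21.0, 73.0]}
clip {'n': np.int32(288), 'px': [312.0, 240.0], 'med': [0.528, -0.424, 0.062], 'zmax': 0.064, 'rect': [529.0, -425.0, 18.0, 16.0, 4.0]}
```

View pics/w1.png

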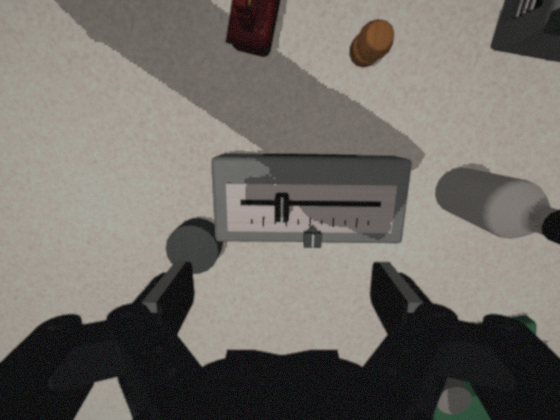

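```bash
python3 -m creep '[[[-1,-1,36],0],[[-1,-1,72],0],[[-1,-1,108],0],[[-1,-1,144],0],[[-1,-1,144],0]]' >/dev/null
python3 -m creep '[[[0,0,0],0],[[0,0,0],0],[[0,0,0],0],[[0,0,0],0],[[0,0,0],0]]' 0 25 >/dev/null
python3 -m creep '[[[0,0,0],0],[[0,0,0],0],[[0,0,0],0],[[0,0,0],0],[[0,0,0],0]]'
python3 -m creep '[[[0,-7,0],0],[[0,-14,0],0],[[0,-21,0],0],[[0,-26,0],0],[[0,-26,0],0]]' |grep force
python3 -m creep '[[[0,-1,0],0],[[0,-2,0],0],[[0,-3,0],0],[[0,-4,0],0],[[0,-4,0],0]]'
```

```text
clock: 3.32
position: [0.4961, -0.3901, 0.1322]
ee_rot: [0.676, 0.737, -0.0, 0.001]
ft_force: [-0.7, 1.1, 7.1]
grip_width: 0.153
grasp_force: 27.9
ft_force: [-1.7, 1.5, 8.6]
grasp_force: 28.2
clock: 4.15
position: [0.4662, -0.3925, 0.1322]
ee_rot: [0.676, 0.737, 0.0, 0.001]
ft_force: [0.9, 1.5, 7.3]
grip_width: 0.162
grasp_force: 28.0
```

```bash
for i in 1; do python3 -m creep '[[[0,-1,0],0],[[0,-2,0],0],[[0,-3,0],0],[[0,-3,0],0]]' | grep -E "pos|ft"; python3 -m creep '[[[0,-1,0],0],[[0,-2,0],0],[[0,-2,0],0]]' | grep -E "pos|ft"; done
```

```text
position: [0.4647, -0.3925, 0.1322]
ft_force: [8.8, -0.7, 1.0]
position: [0.4643, -0.3925, 0.1323]
ft_force: [17.1, -2.5, -5.0]
```

```bash
python3 -m creep '[[[0,0,0],0],[[0,0,0],0],[[0,0,0],0],[[0,0,0],0],[[0,0,0],0]]' 1 >/dev/null
python3 -m creep '[[[0,4,-36],0],[[0,4,-72],0],[[0,4,-108],0],[[0,4,-144],0],[[0,4,-144],0]]' >/dev/null
python3 -m creep '[[[39,3,0],0],[[78,6,0],0],[[117,8,0],0],[[156,11,0],0],[[195,14,0],0]]' >/dev/null
python3 -m creep '[[[39,3,0],0],[[78,6,0],0],[[117,8,0],0],[[156,11,0],0],[[195,14,0],0]]' >/dev/null
python3 -m creep '[[[39,3,0],-0.12],[[78,6,0],-0.122],[[117,8,0],-0.122],[[156,11,0],-0.122],[[195,14,0],-0.122]]' >/dev/null
python3 - <<'E'
from h import *
go(.454,.197,.03,12)
t=camera("top");W=world(t);Z=W[...,2];u,v=np.meshgrid(np.arange(560),np.arange(420))
for b in blobs((abs(u-396)<25)&(abs(v-250)<50)&(Z>.07),W,10):print("slider",b)
c=camera("wrist");np.savez("w2.npz",**c);cv2.imwrite("pics/w2.png",c["pixels"][:,:,::-1])
W=world(c);Z=W[...,2];I=c["pixels"].astype(int)
r=abs(W[...,1]-.197)<.06
r&=abs(W[...,0]-.454)<.06
for b in blobs((Z>.052)&(Z<.068)&r,W,40):print("tin",b)
m=(Z>.052)&(Z<.068)&r&(I.min(-1)>140)
for b in blobs(m,W,20):print("strip",b)
for b in blobs((Z>.07)&(Z<.09)&(W[...,1]>.3),W,40):print("head",b)
for b in blobs((Z<.012)&(I.max(-1)<50)&(W[...,1]>.3),W,200):print("mat",b)
E
```

```text
t 6.8 grasp [0.4553 0.1955 0.221 ] yaw 11.9 q7 -0.4 F [ 1.1 -0.3  0.4] w 0.998 0.0
  shift [  1.9  -1.1 191. ] twist -0.001 | tool tilt [-0.001  0.001 -1.   ]
slider {'n': np.int32(48), 'px': [402.0, 264.0], 'med': [0.465, -0.388, 0.083], 'zmax': 0.089, 'rect': [465.0, -389.0, 11.0, 23.0, 0.0]}
tin {'n': np.int32(3222), 'px': [280.0, 207.0], 'med': [0.45, 0.198, 0.06], 'zmax': 0.063, 'rect': [451.0, 196.0, 64.0, 64.0, 55.0]}
head {'n': np.int32(2064), 'px': [408.0, 19.0], 'med': [0.515, 0.375, 0.079], 'zmax': 0.083, 'rect': [517.0, 375.0, 48.0, 25.0, 11.0]}
mat {'n': np.int32(5796), 'px': [297.0, 42.0], 'med': [0.428, 0.363, 0.001], 'zmax': 0.008, 'rect': [434.0, 359.0, 96.0, 77.0, 12.0]}
mat {'n': np.int32(280), 'px': [386.0, 39.0], 'med': [0.52, 0.372, 0.008], 'zmax': 0.01, 'rect': [519.0, 373.0, 22.0, 49.0, 78.0]}
```

View pics/w2.png

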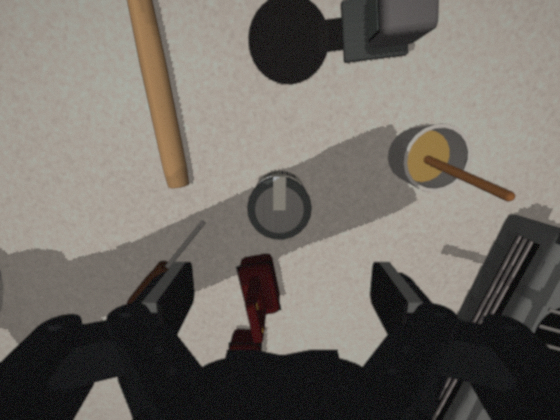

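Run:
```python
from h import *
c=dict(np.load("w2.npz"));W=world(c);Z=W[...,2];I=c["pixels"].astype(int);g=I.min(-1)
u,v=np.meshgrid(np.arange(560),np.arange(420))
lid=(Z>.054)&(Z<.066)&(np.hypot(u-280,v-207)<33)
for th in(100,110,120):
    m=lid&(g>th);m=cv2.morphologyEx(m.astype(np.uint8),cv2.MORPH_OPEN,np.ones((5,5)))>0
    for b in blobs(m,W,60):
        l=np.array(b["med"]);print(th,b,"from centre",np.degrees(np.arctan2(l[1]-.196,l[0]-.451)))
m=(u>235)&(u<325)&(v<90)&(g<45)&(Z<.02);m=cv2.morphologyEx(m.astype(np.uint8),cv2.MORPH_OPEN,np.ones((25,25)))
k=max(cv2.findContours(m,0,cv2.CHAIN_APPROX_NONE)[0],key=cv2.contourArea)
e=cv2.minEnclosingCircle(k);print("mat circle",e,"rect",cv2.boundingRect(k))
E=c["extrinsics"]
(a,b),r=e;d=E[:3,:3].T@np.array([(a-c["cx"])/c["fx"],(b-c["cy"])/c["fy"],1]);o=-E[:3,:3].T@E[:3,3]
print("mat world",o+d*(.003-o[2])/d[2], "radius mm",r/c["fx"]*(o[2])*1000)
t=dict(np.load("top0.npz"));W=world(t);Z=W[...,2];u,v=np.meshgrid(np.arange(560),np.arange(420))
m=(abs(u-120)<25)&(abs(v-242)<20)&(Z>.074)&(Z<.086);P=W[m][:,:2];print("head",cv2.minAreaRect((P*1000).astype(np.float32)),P.mean(0))
```

```text
100 {'n': np.int32(386), 'px': [279.0, 193.0], 'med': [0.447, 0.212, 0.061], 'zmax': 0.063, 'rect': [447.0, 212.0, 11.0, 33.0, 12.0]} from centre 104.03624346792651
110 {'n': np.int32(332), 'px': [279.0, 192.0], 'med': [0.447, 0.214, 0.061], 'zmax': 0.063, 'rect': [447.0, 213.0, 11.0, 32.0, 13.0]} from centre 102.52880770915154
mat circle ((291.5, 47.0), 32.92805099487305) rect (263, 25, 57, 46)
mat world [0.42984215 0.35331486 0.003     ] radius mm 38.215489000172035
head ((516.857177734375, 390.7546691894531), (46.879581451416016, 50.076507568359375), 21.56581687927246) [0.51688191 0.39013774]
```

```bash
python3 -m creep '[[[2,-2,40],0],[[2,-2,80],0],[[2,-2,120],0],[[2,-2,160],0],[[2,-2,188],0]]' >/dev/null
python3 -m creep '[[[0,0,2],0],[[0,0,2],0],[[0,0,2],0],[[0,0,2],0],[[0,0,2],0]]' 0 40 >/dev/null
python3 -m creep '[[[0,0,0],0],[[0,0,0],0],[[0,0,0],0],[[0,0,0],0],[[0,0,0],0]]' 
python3 -m creep '[[[0,0,-20],0],[[0,0,-40],0],[[0,0,-60],0],[[0,0,-80],0],[[0,0,-80],0]]' >/dev/null
python3 -c "
from h import *
go(.43,.36,.12,-70)"
```

```text
clock: 8.17
position: [0.4534, 0.1955, 0.085]
ee_rot: [0.629, 0.777, -0.0, 0.0]
ft_force: [0.7, -0.4, -1.9]
grip_width: 0.743
grasp_force: 44.3
t 8.6 grasp [0.4547 0.1965 0.1142] yaw 12.0 q7 -0.52 F [ 1.   0.7 -1.3] w 0.743 45.0
  shift [165.    9.8  -5.7] twist 1.431 | tool tilt [ 0.     0.005 -1.   ]
```

```bash
python3 -m creep '[[[15,0,-40],0],[[30,0,-80],0],[[45,0,-106],0],[[60,0,-106],0],[[70,0,-106],0]]' >/dev/null
python3 - <<'E'
from h import *
c=camera("wrist");np.savez("w3.npz",**c);cv2.imwrite("pics/w3.png",c["pixels"][:,:,::-1])
W=world(c);Z=W[...,2]
m=(Z>.074)&(Z<.088)&(W[...,1]>.33)&(W[...,0]>.47)
P=(W[m][:,:2]*1000).astype(np.float32);print("head",cv2.minAreaRect(P),P.mean(0),len(P))
go(.43,.36,.12,-70)
E
```

```text
head ((512.925537109375, 389.5877685546875), (45.3235969543457, 49.912086486816406), 18.899700164794922) [511.9996  389.58517] 3499
t 9.0 grasp [0.4378 0.2669 0.2171] yaw 12.1 q7 -0.58 F [-1.6  0.8 -2.2] w 0.737 45.8
  shift [92.6 11.8 97.2] twist 1.433 | tool tilt [ 0.001  0.001 -1.   ]
```

View pics/w3.png

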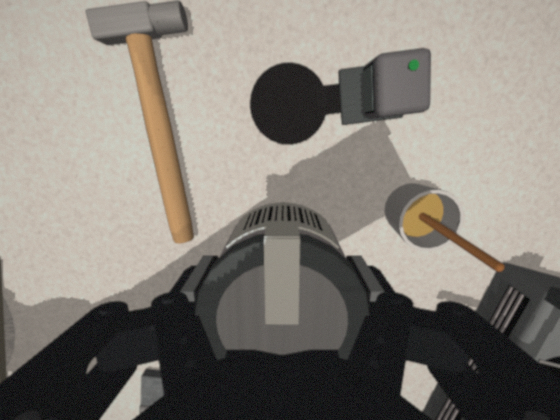

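Run:
```python
from h import *
for f,x0,x1,y0,y1 in(("w3",240,332,55,155),("top0",112,152,254,292)):
    c=dict(np.load(f+".npz"));g=c["pixels"].max(-1);E=c["extrinsics"]
    m=np.zeros(g.shape,np.uint8);m[y0:y1,x0:x1]=(g[y0:y1,x0:x1]<55)
    k=7 if f=="top0" else 21
    m=cv2.morphologyEx(m,cv2.MORPH_OPEN,cv2.getStructuringElement(cv2.MORPH_ELLIPSE,(k,k)))
    n=max(cv2.findContours(m,0,cv2.CHAIN_APPROX_NONE)[0],key=cv2.contourArea).reshape(-1,2)
    o=-E[:3,:3].T@E[:3,3]
    d=np.c_[(n[:,0]-c["cx"])/c["fx"],(n[:,1]-c["cy"])/c["fy"],np.ones(len(n))]@E[:3,:3]
    P=(o+d*((.003-o[2])/d[:,2])[:,None])[:,:2]*1000
    print(f,cv2.fitEllipse(P.astype(np.float32)),cv2.minEnclosingCircle(P.astype(np.float32)))
    W=world(c);Z=W[...,2];mm=(Z>.074)&(Z<.086)&(abs(W[...,1]-.39)<.05)&(abs(W[...,0]-.516)<.05)
    h=np.mean(cv2.boxPoints(cv2.minAreaRect((W[mm][:,:2]*1000).astype(np.float32))),0)
    q=np.array(cv2.fitEllipse(P.astype(np.float32))[0]);print("head",h,"dir",np.degrees(np.arctan2(*(h-q)[::-1])),np.linalg.norm(h-q))
```

```text
w3 ((426.43994140625, 359.9182434082031), (77.944580078125, 83.58930206298828), 109.72305297851562) ((427.8675537109375, 361.46051025390625), 43.38941192626953)
head [512.92554 389.58777] dir 18.934911695764043 91.43324880229436
top0 ((431.6383056640625, 361.52392578125), (71.33194732666016, 90.47828674316406), 110.14813232421875) ((437.1406555175781, 362.1339111328125), 48.37858581542969)
head [516.8572  390.75467] dir 18.932371464890082 90.09268847765892
```

```bash
for k in 1 2; do python3 -m creep '[[[0,0,0],0.12],[[0,0,0],0.24],[[0,0,0],0.36],[[0,0,0],0.48],[[0,0,0],0.6]]' >/dev/null; done
python3 -m creep '[[[0,0,0],0.12],[[0,0,0],0.247],[[0,0,0],0.247],[[0,0,0],0.247]]' >/dev/null
python3 -c "
from h import *
go(.429,.36,.036,-70.8)"
```

```text
t 10.2 grasp [0.4387 0.2636 0.2161] yaw -70.7 q7 -1.98 F [-0.5  0.1 -1. ] w 0.739 45.8
  shift [ 22.8 -94.3 180. ] twist 0.001 | tool tilt [-0.001  0.    -1.   ]
```

```bash
python3 -m creep '[[[6,-25,0],0],[[12,-50,0],0],[[18,-75,0],0],[[23,-94,0],0],[[23,-94,0],0]]' >/dev/null
python3 -m creep '[[[0,0,35],0],[[0,0,70],0],[[0,0,105],0],[[0,0,140],0],[[0,0,165],0]]' |grep ft
python3 -m creep '[[[0,0,5],0],[[0,0,10],0],[[0,0,14],0],[[0,0,14],0]]' |grep -E "ft|grip"
python3 -c "
from h import *
go(.429,.36,.033,-70.8)"
```

```text
ft_force: [0.5, -0.3, -2.2]
ft_force: [-0.2, -0.7, -2.2]
grip_width: 0.744
t 11.4 grasp [0.4304 0.3606 0.0387] yaw -70.9 q7 -2.33 F [-0.2 -0.7 -2.2] w 0.744 35.6
  shift [-1.6  0.1  5.7] twist -0.002 | tool tilt [ 0.001 -0.    -1.   ]
```

```bash
python3 -m creep '[[[-1,0,1],0],[[-1,0,2],0],[[-1,0,3],0],[[-1,0,3],0]]' |grep -E "ft|pos"
python3 -m creep '[[[0,0,1],0],[[0,0,2],0],[[0,0,2],0]]' |grep -E "ft|pos"
python3 -m creep '[[[0,0,1],0],[[0,0,2],0],[[0,0,2],0]]' |grep -E "ft|pos"
```

```text
position: [0.4291, 0.3601, 0.0893]
ft_force: [-0.9, -0.3, -1.7]
position: [0.4289, 0.36, 0.0867]
ft_force: [0.5, 0.6, -2.1]
position: [0.4289, 0.3599, 0.0846]
ft_force: [0.3, -0.3, -3.1]
```

```bash
python3 -m creep '[[[0,0,1],0],[[0,0,2],0],[[0,0,2],0]]' |grep -E "ft|pos|grip|gra"
python3 - <<'E'
from h import *
c=camera("scene");cv2.imwrite("pics/s2.png",cv2.resize(c["pixels"][120:240,300:460,::-1],None,fx=4,fy=4,interpolation=cv2.INTER_CUBIC))
E
```

```text
position: [0.4293, 0.3602, 0.0844]
ft_force: [-4.8, -6.3, 16.4]
grip_width: 0.739
grasp_force: 43.4
```

View pics/s2.png

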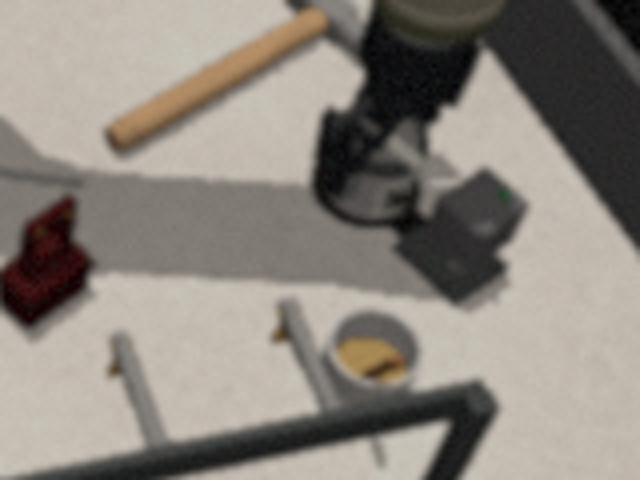

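```bash
python3 -m creep '[[[0,0,-1],0],[[0,0,-2],0],[[0,0,-2],0],[[0,0,-2],0]]' |grep -E "ft|pos"
python3 -m creep '[[[0,0,0],0],[[0,0,0],0],[[0,0,0],0],[[0,0,0],0],[[0,0,0],0]]' 1 |grep grip
python3 -m creep '[[[0,0,-35],0],[[0,0,-70],0],[[0,0,-110],0],[[0,0,-150],0],[[0,0,-190],0]]' >/dev/null
python3 - <<'E'
from h import *
c=camera("wrist");np.savez("w4.npz",**c);cv2.imwrite("pics/w4.png",c["pixels"][:,:,::-1])
go(.452,.092,.22,-70)
W=world(c);Z=W[...,2];I=c["pixels"].astype(int);g=I.min(-1)
P=W[(Z>.052)&(Z<.066)&(np.hypot(W[...,0]-.43,W[...,1]-.36)<.042)][:,:2]*1000
t=np.array(cv2.minEnclosingCircle(P.astype(np.float32))[0]);print("tin",t)
m=(Z>.054)&(Z<.066)&(np.hypot(W[...,0]*1000-t[0],W[...,1]*1000-t[1])<32)&(g>130)
m=cv2.morphologyEx(m.astype(np.uint8),cv2.MORPH_OPEN,np.ones((5,5)))>0
for b in blobs(m,W,60):print(b,np.degrees(np.arctan2(b["rect"][1]-t[1],b["rect"][0]-t[0])))
h=cv2.minAreaRect((W[(Z>.074)&(Z<.088)&(np.hypot(W[...,0]-.516,W[...,1]-.39)<.05)][:,:2]*1000).astype(np.float32));print("head",h,"dir",np.degrees(np.arctan2(h[0][1]-t[1],h[0][0]-t[0])),np.hypot(h[0][1]-t[1],h[0][0]-t[0]))
E
```

```text
position: [0.4289, 0.36, 0.0847]
ft_force: [0.2, -0.8, -2.6]
grip_width: 1.003
t 13.7 grasp [0.43   0.3623 0.231 ] yaw -70.9 q7 -2.2 F [2.1 1.7 6.8] w 0.999 0.0
  shift [-67.8 262.6   9.6] twist -0.016 | tool tilt [ 0.009 -0.003 -1.   ]
tin [429.48446655 359.92523193]
{'n': np.int32(695), 'px': [277.0, 206.0], 'med': [0.418, 0.365, 0.061], 'zmax': 0.063, 'rect': [418.0, 365.0, 44.0, 21.0, 59.0]} 156.16027335795962
head ((514.4024047851562, 390.0820617675781), (45.1464958190918, 49.79730987548828), 19.12030601501465) dir 19.551430397497757 90.11376487130758
```

View pics/w4.png

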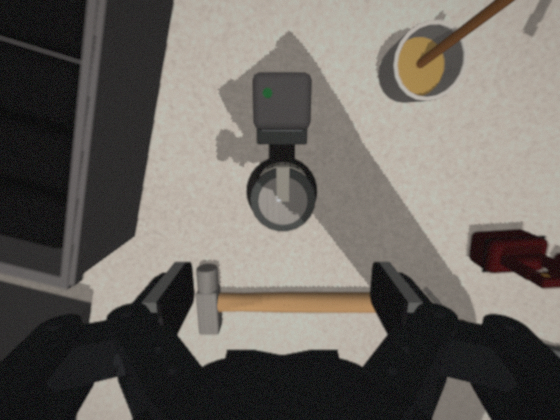

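```bash
cat >> h.py <<'E'
def pca(P):
    c=P.mean(0);w,V=np.linalg.eigh(np.cov((P-c).T));d=V[:,1];return d if d[1]<0 else -d
def cases(c):
    W=world(c);Z=W[...,2];I=c["pixels"].astype(int);red=(I[...,0]>1.5*I[...,1])&(I[...,0]>1.5*I[...,2])
    m=red&(Z>.088)&(Z<.112)&(W[...,0]>.35)&(W[...,0]<.6)&(abs(W[...,1])<.32)
    n,l,s,_=cv2.connectedComponentsWithStats(m.astype(np.uint8))
    for i in range(1,n):
        if s[i,4]>30:
            P=W[l==i][:,:2];d=pca(P);r=cv2.minAreaRect((P*1000).astype(np.float32))
            print("case",np.round(r[0],1),"yaw",round(np.degrees(np.arctan2(d[1],d[0])),1),np.round(sorted(r[1])),s[i,4])
E
python3 - <<'E'
from h import *
t=camera("top");np.savez("top1.npz",**t);cases(t)
W=world(t);Z=W[...,2];I=t["pixels"].astype(int);u,v=np.meshgrid(np.arange(560),np.arange(420))
m=(Z>.198)&(Z<.224)&(W[...,0]<.69)&(W[...,0]>.59)&(u>180)&(u<340)&(v<215)
n,l,s,_=cv2.connectedComponentsWithStats(m.astype(np.uint8))
T=[]
for i in range(1,n):
    if s[i,4]>30:
        P=W[l==i];P=P[P[:,0]<np.min(P[:,0])+.045];w,V=np.linalg.eigh(np.cov(P[:,:2].T));d=V[:,1]*np.sign(V[0,1]);q=(P[:,:2]-P[:,:2].mean(0))@d
        tip=P[:,:2].mean(0)+d*q.min();T.append(tip);print("peg tip",np.round(tip*1000,1),"yaw",np.degrees(np.arctan2(d[1],d[0])),"z",np.percentile(P[:,2],90),s[i])
T=np.array(sorted(T,key=lambda a:-a[1]))
if len(T)>1:
    d=T[0]-T[-1];print("rail y yaw",np.degrees(np.arctan2(d[1],d[0])),np.linalg.norm(d))
E
```

```text
case [ 469.2 -109.5] yaw -76.3 [10. 44.] 67
case [452.2  92.2] yaw -67.1 [11. 43.] 69
case [454.9 -17. ] yaw -79.6 [10. 41.] 63
case [ 455.3 -213.8] yaw -97.2 [11. 41.] 66
peg tip [632.3 164. ] yaw -4.328461437226776 z 0.21779448901886694 [191 165   7  24 114]
peg tip [625.   64.8] yaw -4.7289579253913345 z 0.2178461271388794 [231 166   7  26 123]
peg tip [617.7 -35. ] yaw -3.7995434079888506 z 0.219303644511303 [271 167   7  29 140]
peg tip [ 611.8 -134.5] yaw -3.4813686178664267 z 0.21826425022813573 [311 167   9  32 163]
peg tip [ 688.  -200.2] yaw 87.20218744484576 z 0.2224713570914934 [324 167  16   4  43]
rail y yaw 98.69451812233815 0.36842640663113174
```

```bash
python3 -m creep '[[[-14,40,0],-0.07],[[-20,80,0],-0.07],[[-30,120,0],-0.07],[[-40,160,0],-0.07],[[-50,195,0],-0.07]]' >/dev/null
python3 -c "
from h import *
go(.452,.092,.08,-67)"
```

```text
t 14.2 grasp [0.4453 0.1567 0.2207] yaw -67.0 q7 -1.64 F [ 0.4  0.1 -0.6] w 1.0 0.0
  shift [-19.1  62.1 140.7] twist 0.0 | tool tilt [ 0.     0.001 -1.   ]
```

```bash
python3 -m creep '[[[-10,31,0],0],[[-19,62,20],0],[[-19,62,60],0],[[-19,62,100],0],[[-19,62,138],0]]' >/dev/null
python3 -m creep '[[[0,0,2.5],0],[[0,0,2.5],0],[[0,0,2.5],0]]' | grep -E "pos|ft"
python3 -m creep '[[[0,0,0],0],[[0,0,0],0],[[0,0,0],0],[[0,0,0],0],[[0,0,0],0]]' 0 40 | grep -E "pos|ft|gr"
python3 -m creep '[[[0,0,0],0],[[0,0,0],0],[[0,0,0],0]]' | grep -E "pos|ft|gr"
python3 -m creep '[[[0,0,-30],0],[[0,0,-60],0],[[0,0,-90],0],[[0,0,-125],0],[[0,0,-143],0]]' >/dev/null
python3 -c "
from h import *
go(.59,.1669,.219,-94)"
```

```text
position: [0.453, 0.0955, 0.1361]
ft_force: [0.2, 0.3, 0.6]
position: [0.453, 0.095, 0.1356]
ft_force: [-0.7, -0.9, 7.3]
grip_width: 0.505
grasp_force: 41.7
position: [0.453, 0.095, 0.1356]
ft_force: [-1.6, -1.3, 7.8]
grip_width: 0.508
grasp_force: 41.7
t 16.0 grasp [0.4528 0.0955 0.2274] yaw -66.9 q7 -1.48 F [ 1.2  0.2 -0.6] w 0.508 41.3
  shift [154.1 -11.8   9. ] twist 0.473 | tool tilt [ 0.004  0.002 -1.   ]
```

```bash
python3 -m creep '[[[38,-3,0],0.12],[[76,-6,0],0.24],[[114,-9,0],0.36],[[154,-12,8],0.473],[[154,-12,8],0.473]]' >/dev/null
python3 - <<'E'
from h import *
go(.594,.1666,.2196,-94)
c=camera("wrist");np.savez("w5.npz",**c);cv2.imwrite("pics/w5.png",c["pixels"][:,:,::-1])
E
```

```text
t 16.4 grasp [0.5924 0.1689 0.2106] yaw -94.5 q7 -2.19 F [-1.8 -0.5 -1.7] w 0.51 41.4
  shift [ 1.7  2.2 -9. ] twist -0.008 | tool tilt [-0.006 -0.003 -1.   ]
```

View pics/w5.png

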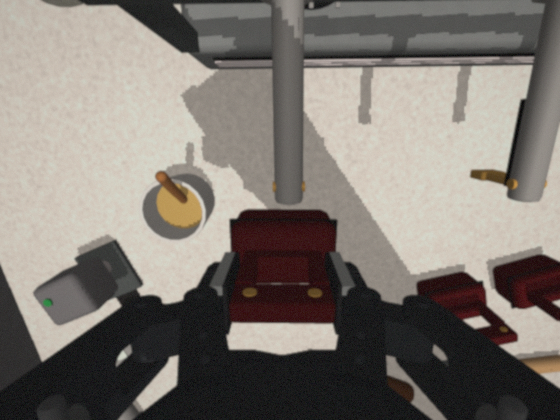

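```bash
cat >> h.py <<'E'
def align(c,yaw=-94):
    """wrist view: tongue and nearest peg in grasp-centred rail axes (mm)"""
    o=manip.get_obs();g=np.array(o["position"]);W=world(c);I=c["pixels"].astype(int);Z=W[...,2]
    red=(I[...,0]>1.5*I[...,1])&(I[...,0]>1.5*I[...,2])
    e=np.array([np.cos(np.radians(yaw+90)),np.sin(np.radians(yaw+90))]);n=np.array([-e[1],e[0]])
    D=(W[...,:2]-g[:2])*1000;A=np.stack([D@e,D@n],-1)
    u,v=np.meshgrid(np.arange(560),np.arange(420))
    m=red&(abs(A[...,0])<25)&(abs(A[...,1])<35)&(Z>g[2]-.054+.005)
    if m.sum()>20:print("tongue x",np.percentile(A[m][:,0],[2,98]).round(1),"y",np.percentile(A[m][:,1],[2,98]).round(1),"z",np.percentile(Z[m],[50,98]).round(4))
    m=(~red)&(Z>.2)&(Z<.225)&(abs(A[...,1])<30)&(A[...,0]>15)&(A[...,0]<110)&(v<250)
    if m.sum()>20:
        P=A[m];t=P[:,0].min();k=P[:,0]<t+45;print("peg tip x",np.percentile(P[:,0],1).round(1),"y mid",np.mean(np.percentile(P[k][:,1],[2,98])).round(1),"z",np.percentile(Z[m],90).round(4))
E
python3 - <<'E'
from h import *
align(dict(np.load("w5.npz")))
E
```

```text
tongue x [-6.3  2.6] y [-20.3  21.2] z [0.2283 0.23  ]
peg tip x 41.1 y mid -2.4 z 0.2161
```

```bash
python3 -m creep '[[[0,2,-8],-0.008],[[0,2,-8],-0.008],[[10,2,-8],-0.008],[[20,2,-8],-0.008],[[30,2,-8],-0.008]]' | grep -E "pos|ft|gr"
python3 -m creep '[[[10,0,0],0],[[20,0,0],0],[[30,0,0],0],[[40,0,0],0],[[40,0,0],0]]' | grep -E "pos|ft|gr"
python3 -m creep '[[[9,0,0],0],[[18,0,0],0],[[18,0,0],0],[[18,0,0],0]]' | grep -E "pos|ft|gr"
python3 - <<'E'
from h import *
go(.639+.0379+.002,.1635-.0026,.2156,-94)
c=camera("wrist");np.savez("w6.npz",**c);cv2.imwrite("pics/w6.png",c["pixels"][:,:,::-1])
E
```

```text
position: [0.6189, 0.1611, 0.2798]
ft_force: [-0.1, 0.0, -0.1]
grip_width: 0.508
grasp_force: 41.4
position: [0.6597, 0.158, 0.2793]
ft_force: [-0.1, -0.4, -1.1]
grip_width: 0.508
grasp_force: 41.4
position: [0.6763, 0.1581, 0.2785]
ft_force: [-0.3, 0.7, -0.3]
grip_width: 0.509
grasp_force: 41.3
t 17.6 grasp [0.6763 0.1581 0.2245] yaw -93.6 q7 -2.13 F [-0.3  0.7 -0.3] w 0.509 41.3
  shift [ 2.4 -2.9  8.9] twist 0.007 | tool tilt [ 0.001  0.    -1.   ]
```

View pics/w6.png

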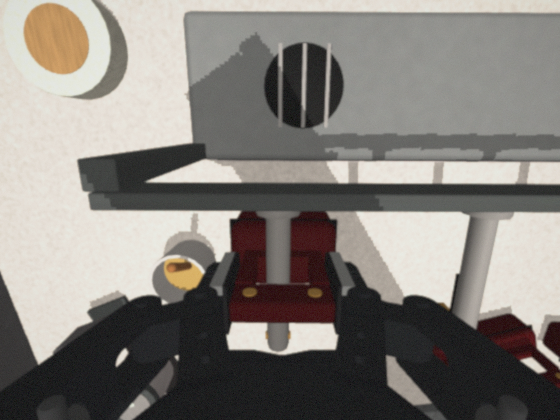

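```bash
python3 -m creep '[[[3,-3,0],0.007],[[3,-3,0],0.007],[[3,-3,4],0.007],[[3,-3,7],0.007],[[3,-3,7],0.007]]' | grep -E "pos|ft|gr"
python3 -m creep '[[[0,0,1],0],[[0,0,2],0],[[0,0,2],0]]' | grep -E "pos|ft|gr"
python3 - <<'E'
from h import *
c=camera("scene");np.savez("s3.npz",**c);E=c["extrinsics"];p=E[:3,:3]@np.array([.639,.1635,.2])+E[:3,3];u=int(c["fx"]*p[0]/p[2]+c["cx"]);v=int(c["fy"]*p[1]/p[2]+c["cy"]);print(u,v)
cv2.imwrite("pics/s3.png",cv2.resize(c["pixels"][v-40:v+40,u-50:u+50,::-1],None,fx=6,fy=6,interpolation=cv2.INTER_CUBIC))
E
```

```text
position: [0.6798, 0.1615, 0.2696]
ft_force: [0.5, -0.6, -1.8]
grip_width: 0.507
grasp_force: 41.6
position: [0.6799, 0.1615, 0.2693]
ft_force: [-2.3, -1.8, 5.7]
grip_width: 0.503
grasp_force: 42.1
371 200
```

View pics/s3.png

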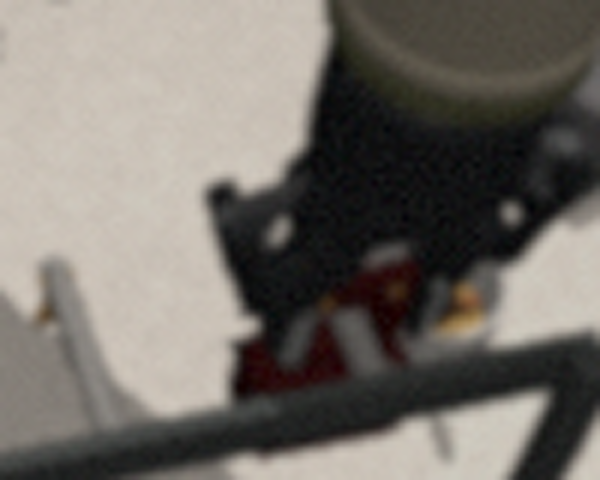

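```bash
python3 -m creep '[[[0,0,0],0],[[0,0,0],0],[[0,0,0],0],[[0,0,0],0],[[0,0,0],0]]' 1 | grep -E "ft|gr"
python3 -m creep '[[[0,0,-15],0],[[0,0,-30],0],[[0,0,-55],0],[[0,0,-80],0],[[0,0,-80],0]]' | grep -E "ft"
python3 - <<'E'
from h import *
c=camera("wrist");np.savez("w7.npz",**c)
t=camera("top");np.savez("top2.npz",**t);cases(t)
go(.455,-.017,.3,-79.6)
a=c["pixels"][150:420,150:450,::-1]
s=camera("scene");b=s["pixels"][160:240,321:421,::-1]
cv2.imwrite("pics/h1.png",np.hstack([cv2.resize(a,(400,360)),cv2.resize(b,(400,360),interpolation=cv2.INTER_CUBIC)]))
E
```

```text
ft_force: [0.3, -0.1, -0.3]
grip_width: 1.0
grasp_force: 0.0
ft_force: [0.9, -0.0, 2.4]
case [ 469.4 -110.2] yaw -76.1 [10. 43.] 65
case [ 455.5 -213.5] yaw -97.2 [11. 41.] 66
t 19.3 grasp [0.6803 0.1617 0.2954] yaw -94.0 q7 -2.12 F [ 0.9  0.  -1.5] w 1.0 0.0
  shift [-212.4  193.9   -5.1] twist -0.251 | tool tilt [ 0.002 -0.001 -1.   ]
```

View pics/h1.png

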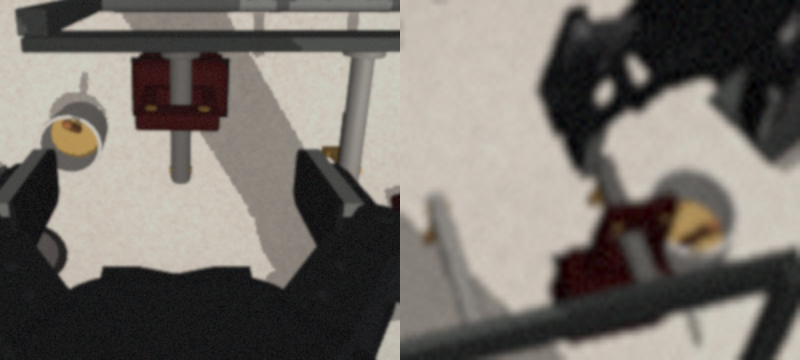

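```bash
python3 -m creep '[[[-40,0,0],0],[[-80,20,0],0],[[-110,45,0],0],[[-140,75,0],0],[[-165,100,0],0]]' >/dev/null
python3 -m creep '[[[-20,25,0],-0.12],[[-40,55,0],-0.25],[[-47,80,5],-0.25],[[-47,94,40],-0.25],[[-47,94,70],-0.25]]' >/dev/null
python3 - <<'E'
from h import *
go(.455,-.017,.081,-79.6)
cases(camera("wrist"));t=camera("top");cases(t)
E
```

```text
t 20.2 grasp [ 0.4542 -0.0216  0.2231] yaw -80.0 q7 -1.44 F [ 0.3 -0.1 -0.1] w 0.999 0.0
  shift [  1.5  -4.8 142.1] twist -0.007 | tool tilt [ 0.001  0.003 -1.   ]
case [454.  -19.1] yaw -80.2 [ 9. 43.] 578
case [ 467.8 -110.4] yaw -77.0 [ 9. 42.] 585
case [ 454.3 -215. ] yaw -96.9 [10. 42.] 522
case [ 471.8 -119.1] yaw -72.0 [10. 23.] 37
case [ 456.1 -213.6] yaw -97.2 [11. 41.] 67
```

```bash
python3 -m creep '[[[1,-4,40],0],[[1,-4,80],0],[[1,-4,115],0],[[1,-4,138],0],[[1,-4,141],0]]' >/dev/null
python3 -m creep '[[[0,0,0],0],[[0,0,0],0],[[0,0,0],0],[[0,0,0],0],[[0,0,0],0]]' 0 40 >/dev/null
python3 -m creep '[[[0,0,0],0],[[0,0,0],0],[[0,0,0],0]]' | grep -E "pos|ft|gr"
python3 -m creep '[[[0,0,-30],0],[[0,0,-60],0],[[0,0,-90],0],[[0,0,-120],0],[[0,0,-142],0]]' >/dev/null
python3 -c "
from h import *
go(.632-.045,.0643+.003,.2236,-94)"
```

```text
position: [0.4567, -0.0134, 0.1394]
ft_force: [-0.6, -1.0, 7.4]
grip_width: 0.508
grasp_force: 41.8
t 21.8 grasp [ 0.4557 -0.013   0.229 ] yaw -79.6 q7 -1.45 F [ 0.6  0.7 -1.1] w 0.51 42.2
  shift [143.6 -55.4   5.8] twist 0.251 | tool tilt [ 0.003  0.002 -1.   ]
```

```bash
python3 -m creep '[[[37,-14,0],0.1],[[74,-28,0],0.2],[[111,-42,0],0.251],[[143,-55,4],0.251],[[143,-55,4],0.251]]' >/dev/null
python3 -m creep '[[[0,0,0],0],[[0,0,0],0]]' >/dev/null
python3 - <<'E'
from h import *
go(.632+.0379,.0643-.0026,.2234,-94)
align(camera("wrist"))
E
```

```text
t 22.4 grasp [0.5859 0.0664 0.2217] yaw -94.0 q7 -1.99 F [-0.6 -0.5 -0.5] w 0.51 42.1
  shift [84.1 -1.2 -1.7] twist -0.0 | tool tilt [-0.  0. -1.]
tongue x [-8.4  0.5] y [-20.9  20.5] z [0.2361 0.2376]
peg tip x 38.6 y mid -0.3 z 0.2161
```

```bash
python3 -m creep '[[[10,0,-2],0],[[20,0,-2],0],[[30,0,-2],0],[[40,0,-2],0],[[50,0,-2],0]]' | grep -E "pos|ft"
python3 -m creep '[[[10,0,0],0],[[20,0,0],0],[[30,0,0],0],[[38,0,0],0],[[38,0,0],0]]' | grep -E "pos|ft"
python3 -m creep '[[[0,0,0],0],[[0,0,2],0],[[0,0,3],0],[[0,0,3],0]]' | grep -E "pos|ft"
python3 - <<'E'
from h import *
go(.632+.0379+.004,.0643-.0026,.2194,-94)
align(camera("wrist"))
E
```

```text
position: [0.6359, 0.0616, 0.2787]
ft_force: [0.6, 1.1, -1.6]
position: [0.6745, 0.059, 0.278]
ft_force: [-1.2, -0.4, -0.4]
position: [0.6735, 0.0602, 0.2742]
ft_force: [-0.5, -0.7, -1.3]
t 23.6 grasp [0.6735 0.0602 0.2202] yaw -94.0 q7 -1.99 F [-0.5 -0.7 -1.3] w 0.503 42.1
  shift [ 0.3 -1.5  0.8] twist -0.0 | tool tilt [-0.  0. -1.]
tongue x [-8.6  0.2] y [-21.4  19.9] z [0.2345 0.236 ]
peg tip x 15.9 y mid 0.0 z 0.2224
```

```bash
python3 -m creep '[[[1,-1,1],0],[[1,-1,2],0],[[1,-1,2],0]]' | grep -E "pos|ft"
python3 -m creep '[[[0,0,1],0],[[0,0,1],0]]' | grep -E "pos|ft"
python3 -m creep '[[[0,0,0],0],[[0,0,0],0],[[0,0,0],0],[[0,0,0],0],[[0,0,0],0]]' 1 | grep -E "ft|gr"
python3 -m creep '[[[0,0,-15],0],[[0,0,-30],0],[[0,0,-55],0],[[0,0,-80],0],[[0,0,-80],0]]' | grep -E "ft"
python3 -m creep '[[[-40,10,0],0],[[-80,40,0],0],[[-110,70,0],0],[[-135,100,0],0],[[-150,130,0],0]]' >/dev/null
python3 - <<'E'
from h import *
go(.469,-.110,.22,-76.5)
t=camera("top");np.savez("top3.npz",**t);cases(t)
s=camera("scene");b=s["pixels"][160:250,270:420,::-1]
cv2.imwrite("pics/h2.png",cv2.resize(b,None,fx=5,fy=5,interpolation=cv2.INTER_CUBIC))
E
```

```text
position: [0.6751, 0.0614, 0.2729]
ft_force: [-0.9, 0.6, 2.5]
position: [0.6751, 0.0614, 0.2728]
ft_force: [-2.1, -1.1, 7.8]
ft_force: [0.1, 0.3, 0.0]
grip_width: 1.002
grasp_force: 0.0
ft_force: [0.1, -0.3, 0.4]
t 25.3 grasp [ 0.5141 -0.0578  0.2974] yaw -93.9 q7 -1.67 F [ 1.6 -1.   0.8] w 1.002 0.0
  shift [-41.4  55.1  77.4] twist -0.304 | tool tilt [ 0.  0. -1.]
case [ 455.  -213.6] yaw -96.9 [11. 41.] 68
```

View pics/h2.png

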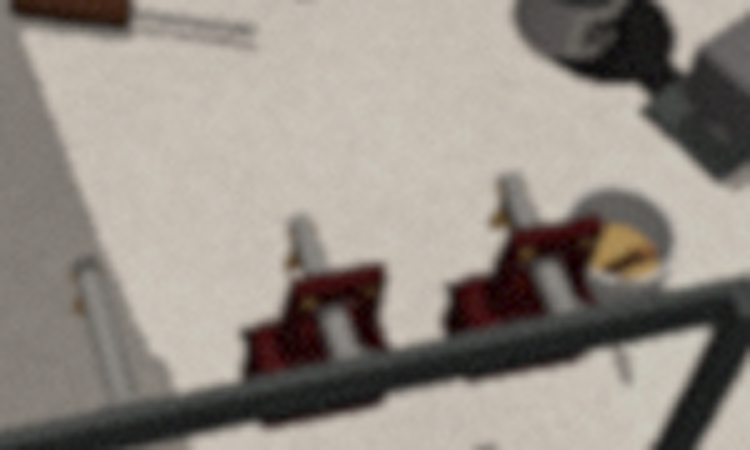

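Run:
```python
from h import *
for f in("top2","top3"):
    t=dict(np.load(f+".npz"));W=world(t);Z=W[...,2];I=t["pixels"].astype(int)
    m=(Z>.05)&(Z<.07)&(W[...,1]>.25)&(W[...,1]<.45)&(W[...,0]<.48)&(W[...,0]>.3)
    for b in blobs(m,W,50):print(f,b)
t=dict(np.load("top3.npz"));cv2.imwrite("pics/t3.png",cv2.resize(t["pixels"][205:305,90:220,::-1],None,fx=5,fy=5,interpolation=cv2.INTER_CUBIC))
```

```text
top2 {'n': np.int32(455), 'px': [126.0, 271.0], 'med': [0.431, 0.361, 0.061], 'zmax': 0.068, 'rect': [431.0, 361.0, 64.0, 65.0, 60.0]}
top3 {'n': np.int32(461), 'px': [134.0, 278.0], 'med': [0.413, 0.339, 0.061], 'zmax': 0.067, 'rect': [412.0, 339.0, 63.0, 64.0, 46.0]}
```

View pics/t3.png

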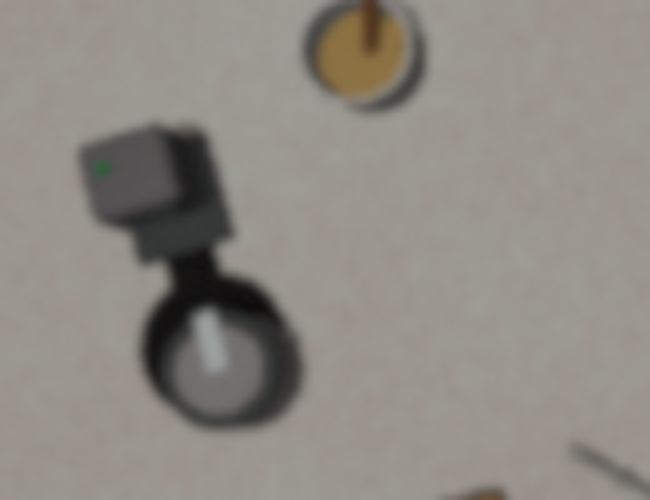

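```bash
python3 -c "
from h import *
go(.4125,.339,.24,-77)"
cat >> h.py <<'E'
def tin(c,x,y,th=130):
    W=world(c);Z=W[...,2];I=c["pixels"].astype(int);g=I.min(-1)
    lid=(Z>.052)&(Z<.067)&(np.hypot(W[...,0]-x,W[...,1]-y)<.05)
    t=np.array(cv2.minEnclosingCircle((W[lid][:,:2]*1000).astype(np.float32))[0])
    m=lid&(np.hypot(W[...,0]*1000-t[0],W[...,1]*1000-t[1])<31);md=np.median(g[m]);hi=np.percentile(g[m],98)
    for f in(.5,.65):
        s=cv2.morphologyEx((m&(g>md+f*(hi-md))).astype(np.uint8),cv2.MORPH_OPEN,np.ones((3,3)))
        n,l,st,_=cv2.connectedComponentsWithStats(s)
        if n<2:continue
        k=1+np.argmax(st[1:,4]);P=W[l==k][:,:2]*1000;d=pca(P);q=P.mean(0)-t;a=np.degrees(np.arctan2(d[1],d[0]))
        if d@q<0:a=(a+360)%360-180
        print("tin",t.round(1),"med/hi",md,hi,"strip n",st[k,4],"mid",P.mean(0).round(1),"yaw axis",a.round(1),"from centre",np.degrees(np.arctan2(q[1],q[0])).round(1),cv2.minAreaRect(P.astype(np.float32))[1])
E
python3 -c "
from h import *
tin(dict(np.load('top2.npz')),.431,.361);tin(dict(np.load('top3.npz')),.4125,.339)"
```

```text
t 25.4 grasp [ 0.5137 -0.0642  0.2976] yaw -94.5 q7 -1.67 F [ 1.1 -0.3  0.3] w 0.997 0.0
  shift [-132.7 -394.1   56. ] twist -0.306 | tool tilt [-0.     0.004 -1.   ]
tin [431.7 361.7] med/hi 102.0 153.0 strip n 51 mid [444.2 365.5] yaw axis 20.5 from centre 17.0 (30.744239807128906, 13.74583911895752)
tin [431.7 361.7] med/hi 102.0 153.0 strip n 42 mid [445.2 366.2] yaw axis 17.2 from centre 18.5 (29.888381958007812, 10.77357292175293)
tin [413.  338.9] med/hi 102.0 153.0 strip n 43 mid [423.  342.4] yaw axis 17.1 from centre 19.3 (22.67210578918457, 13.806477546691895)
tin [413.  338.9] med/hi 102.0 153.0 strip n 35 mid [422.4 342.8] yaw axis 17.2 from centre 23.0 (20.15130615234375, 11.434609413146973)
```

```bash
python3 -m creep '[[[-13,-38,0],-0.06],[[-26,-76,0],-0.12],[[-39,-114,0],-0.18],[[-52,-152,0],-0.24],[[-65,-190,0],-0.3]]' >/dev/null
python3 -c "
from h import *
go(.4125,.339,.23,-71)"
```

```text
t 25.8 grasp [0.4639 0.1381 0.2976] yaw -76.7 q7 -1.74 F [0.2 0.9 0.5] w 1.004 0.0
  shift [  -3.7 -207.3   67.4] twist -0.099 | tool tilt [ 0.001  0.001 -1.   ]
```

```bash
python3 -m creep '[[[-1,-40,10],-0.099],[[-1,-80,25],-0.099],[[-2,-120,40],-0.099],[[-3,-160,55],-0.099],[[-3,-197,67],-0.099]]' >/dev/null
python3 -m creep '[[[0,-10,0],0],[[0,-10,0],0],[[0,-10,0],0],[[0,-10,0],0]]' >/dev/null
python3 -c "
from h import *
go(.4125,.339,.031,-71)
c=camera('wrist');np.savez('w8.npz',**c);tin(c,.411,.337)"
```

```text
t 26.6 grasp [0.4147 0.3353 0.2307] yaw -71.3 q7 -2.19 F [-0.1  0.1 -0.1] w 1.001 0.0
  shift [ -1.   -4.3 199.7] twist -0.004 | tool tilt [ 0.     0.001 -1.   ]
tin [410.3 338.2] med/hi 96.0 171.0 strip n 162 mid [411.7 341.9] yaw axis 40.2 from centre 69.9 (17.98346519470215, 12.96564769744873)
tin [410.3 338.2] med/hi 96.0 171.0 strip n 96 mid [413.1 341.9] yaw axis 49.0 from centre 52.9 (12.748405456542969, 10.13162612915039)
```

```bash
cat >> h.py <<'E'
def ring(c,cx,cy):
    """label yaw from brightness around the lid, by rays onto z=.06"""
    E=c["extrinsics"];g=cv2.GaussianBlur(c["pixels"].min(-1).astype(np.float32),(3,3),0)
    a=np.radians(np.arange(0,360,1.));S=0
    for r in np.arange(.012,.030,.001):
        P=np.c_[cx+r*np.cos(a),cy+r*np.sin(a),np.full(360,.06)]@E[:3,:3].T+E[:3,3]
        S=S+cv2.remap(g,(P[:,0]/P[:,2]*c["fx"]+c["cx"]).astype(np.float32)[None],(P[:,1]/P[:,2]*c["fy"]+c["cy"]).astype(np.float32)[None],1)[0]/18
    i=np.arange(-40,90);s=S[i%360];k=s>(s.max()+np.median(S))/2;print("ring max",s.max().round(),"med",np.median(S).round(),"at",i[s.argmax()],"halfmax",i[k].min(),i[k].max(),"n",k.sum())
E
python3 -c "
from h import *
ring(dict(np.load('w8.npz')),.4103,.3382)
ring(dict(np.load('w4.npz')),.4295,.3599)
ring(dict(np.load('top2.npz')),.4317,.3617)
ring(dict(np.load('top3.npz')),.413,.3389)"
```

```text
ring max 122.0 med 113.0 at 24 halfmax 9 29 n 21
ring max 127.0 med 115.0 at 19 halfmax 7 29 n 23
ring max 149.0 med 93.0 at 20 halfmax 2 38 n 37
ring max 147.0 med 94.0 at 22 halfmax 6 39 n 34
```

```bash
python3 -m creep '[[[-1,-4,40],-0.025],[[-1,-4,80],-0.025],[[-1,-4,120],-0.025],[[-1,-4,160],-0.025],[[-1,-4,190],-0.025]]' >/dev/null
python3 -m creep '[[[0,0,8],0],[[0,0,8],0],[[0,0,8],0]]' | grep -E "pos|ft"
python3 -m creep '[[[0,0,0],0],[[0,0,0],0],[[0,0,0],0],[[0,0,0],0],[[0,0,0],0]]' 0 40 >/dev/null
python3 -m creep '[[[0,0,0],0],[[0,0,0],0],[[0,0,0],0]]' | grep -E "pos|ft|gr"
python3 -m creep '[[[0,0,-15],0],[[0,0,-15],0],[[0,0,-15],0]]' >/dev/null
python3 -c "
from h import *
go(.429,.36,.048,-70.8)"
```

```text
position: [0.4126, 0.3399, 0.088]
ft_force: [0.1, 0.3, -0.3]
position: [0.4128, 0.3404, 0.089]
ft_force: [-0.9, -2.9, 10.3]
grip_width: 0.746
grasp_force: 41.3
t 28.2 grasp [0.4123 0.3403 0.0491] yaw -69.7 q7 -2.33 F [-0.   0.5 -1.6] w 0.747 44.8
  shift [ 22.5 -12.7   1.1] twist 0.018 | tool tilt [ 0.003 -0.    -1.   ]
```

```bash
python3 -m creep '[[[12,-6,0],0.018],[[23,-13,0],0.018],[[23,-13,5],0.018],[[23,-13,10],0.018],[[23,-13,10],0.018]]' | grep -E "pos|ft"
python3 -m creep '[[[0,0,1],0],[[0,0,2],0],[[0,0,3],0],[[0,0,3],0]]' | grep -E "pos|ft"
python3 -m creep '[[[0,0,1],0],[[0,0,2],0],[[0,0,2],0]]' | grep -E "pos|ft"
```

```text
position: [0.4278, 0.3591, 0.09]
ft_force: [-0.1, -1.2, -2.4]
position: [0.4285, 0.3598, 0.0891]
ft_force: [-1.3, -2.4, 4.0]
position: [0.4287, 0.36, 0.0889]
ft_force: [-8.8, -11.2, 28.7]
```

```bash
python3 -m creep '[[[0,0,-2],0],[[0,0,-3],0],[[0,0,-3],0]]' | grep -E "pos|ft"
python3 -m creep '[[[0,0,0],0],[[0,0,0],0],[[0,0,0],0],[[0,0,0],0],[[0,0,0],0]]' 1 | grep grip
python3 -m creep '[[[0,0,-35],0],[[0,0,-70],0],[[0,0,-110],0],[[0,0,-150],0],[[0,0,-190],0]]' >/dev/null
python3 -c "
from h import *
c=camera('wrist');tin(c,.428,.36);ring(c,.427,.36)
go(.469,-.110,.24,-76.5)"
```

```text
position: [0.4288, 0.3599, 0.0897]
ft_force: [-0.4, -0.1, -1.4]
grip_width: 1.001
tin [425.3 358.7] med/hi 100.0 169.34000000000015 strip n 849 mid [418.  362.8] yaw axis 63.1 from centre 150.9 (43.194740295410156, 28.14373016357422)
tin [425.3 358.7] med/hi 100.0 169.34000000000015 strip n 106 mid [426.8 361.8] yaw axis 58.7 from centre 65.4 (12.777434349060059, 11.095771789550781)
ring max 127.0 med 115.0 at 9 halfmax 5 27 n 23
t 30.3 grasp [0.4296 0.3623 0.2354] yaw -70.7 q7 -2.23 F [2.  3.1 7.7] w 1.002 0.0
  shift [-118.7  458.8   -6.9] twist 0.101 | tool tilt [ 0.009 -0.003 -1.   ]
```

```bash
python3 -m creep '[[[-10,38,0],0],[[-20,76,0],0],[[-30,114,0],0],[[-40,153,0],0],[[-50,192,0],0]]' >/dev/null
python3 -m creep '[[[-10,38,0],0.05],[[-20,76,0],0.101],[[-30,114,0],0.101],[[-40,153,0],0.101],[[-50,192,0],0.101]]' >/dev/null
python3 -m creep '[[[-10,38,0],0],[[-14,70,0],0],[[-14,70,0],0],[[-14,70,0],0]]' >/dev/null
python3 -c "
from h import *
t=camera('top');np.savez('top4.npz',**t);cases(t);tin(t,.43,.36);ring(t,.4315,.361)
cases(camera('wrist'));go(.469,-.11,.081,-76.5)"
```

```text
tin [427.7 359.9] med/hi 102.5 152.82 strip n 53 mid [440.8 364.9] yaw axis 17.5 from centre 20.8 (31.17542839050293, 12.771750450134277)
tin [427.7 359.9] med/hi 102.5 152.82 strip n 39 mid [440.2 364. ] yaw axis 16.9 from centre 18.1 (25.388763427734375, 12.05230712890625)
ring max 146.0 med 98.0 at 23 halfmax 8 40 n 33
case [ 468.1 -111.5] yaw -76.7 [ 9. 43.] 592
case [ 454.1 -216.1] yaw -97.6 [10. 43.] 536
t 31.6 grasp [ 0.4635 -0.1057  0.2255] yaw -76.5 q7 -1.23 F [-0.1 -0.1 -0.5] w 1.001 0.0
  shift [  4.3   5.6 144.5] twist 0.0 | tool tilt [ 0. -0. -1.]
```

```bash
python3 -m creep '[[[4,5,40],0],[[4,5,80],0],[[4,5,115],0],[[4,5,138],0],[[4,5,143],0]]' >/dev/null
python3 -m creep '[[[0,0,0],0],[[0,0,0],0]]' | grep -E "pos|ft"
python3 -m creep '[[[0,0,0],0],[[0,0,0],0],[[0,0,0],0],[[0,0,0],0],[[0,0,0],0]]' 0 40 >/dev/null
python3 -m creep '[[[0,0,0],0],[[0,0,0],0],[[0,0,0],0]]' | grep -E "pos|ft|gr"
python3 -m creep '[[[0,0,-30],0],[[0,0,-60],0],[[0,0,-90],0],[[0,0,-120],0],[[0,0,-142],0]]' >/dev/null
python3 -c "
from h import *
go(.6247-.046,-.0355+.0031,.2236,-94)"
```

```text
position: [0.4693, -0.11, 0.1379]
ft_force: [-1.1, -0.6, -0.4]
position: [0.4691, -0.111, 0.1376]
ft_force: [-1.2, 0.3, 7.8]
grip_width: 0.511
grasp_force: 40.2
t 33.2 grasp [ 0.4688 -0.1106  0.2274] yaw -76.5 q7 -1.23 F [ 0.5 -0.7 -0.2] w 0.513 41.3
  shift [125.1 -50.5   3.9] twist 0.305 | tool tilt [ 0.002  0.001 -1.   ]
```

```bash
python3 -m creep '[[[31,-13,0],0.1],[[62,-26,0],0.2],[[93,-39,0],0.305],[[125,-50,4],0.305],[[125,-50,4],0.305]]' >/dev/null
python3 -m creep '[[[0,0,0],0],[[0,0,0],0]]' >/dev/null
python3 - <<'E'
from h import *
go(.6247+.0379,-.0355-.0026,.2216,-94)
align(camera("wrist"))
E
```

```text
t 33.8 grasp [ 0.5781 -0.0333  0.2203] yaw -94.0 q7 -1.81 F [ 0.1 -0.  -1.5] w 0.511 41.4
  shift [84.6 -1.1 -1.4] twist -0.0 | tool tilt [-0.001  0.    -1.   ]
tongue x [-5.3  3.5] y [-21.   20.5] z [0.236  0.2375]
peg tip x 39.8 y mid -0.3 z 0.2161
```

```bash
python3 -m creep '[[[10,0,-2],0],[[20,0,-2],0],[[30,0,-2],0],[[40,0,-2],0],[[50,0,-2],0]]' | grep -E "pos|ft"
python3 -m creep '[[[10,0,0],0],[[20,0,0],0],[[30,0,0],0],[[37,0,0],0],[[37,0,0],0]]' | grep -E "pos|ft"
python3 -m creep '[[[0,0,0],0],[[0,0,2],0],[[0,0,3],0],[[0,0,3],0]]' | grep -E "pos|ft"
python3 - <<'E'
from h import *
go(.6247+.0379+.001,-.0355-.0026,.2176,-94)
align(camera("wrist"))
E
```

```text
position: [0.6281, -0.0381, 0.2773]
ft_force: [-0.1, 1.0, -2.0]
position: [0.6656, -0.0403, 0.2768]
ft_force: [0.6, 0.4, -0.6]
position: [0.6647, -0.0393, 0.2734]
ft_force: [-0.2, -0.4, -1.0]
t 35.0 grasp [ 0.6647 -0.0393  0.2194] yaw -94.0 q7 -1.84 F [-0.2 -0.4 -1. ] w 0.507 41.4
  shift [-1.2 -1.1  1.8] twist -0.0 | tool tilt [-0.  0. -1.]
tongue x [-5.6  3.3] y [-21.5  19.9] z [0.2349 0.2365]
peg tip x 16.0 y mid -0.0 z 0.2224
```

```bash
python3 -m creep '[[[0,-1,1],0],[[0,-1,2],0],[[0,-1,2],0]]' | grep -E "pos|ft"
python3 -m creep '[[[0,0,1],0],[[0,0,1],0]]' | grep -E "pos|ft"
```

```text
position: [0.6653, -0.0379, 0.2716]
ft_force: [-0.1, 0.6, -0.4]
position: [0.6653, -0.0379, 0.2715]
ft_force: [-2.6, 0.7, 6.2]
```

```bash
python3 -m creep '[[[0,0,0],0],[[0,0,0],0],[[0,0,0],0],[[0,0,0],0],[[0,0,0],0]]' 1 | grep -E "ft|gr"
python3 -m creep '[[[0,0,-15],0],[[0,0,-30],0],[[0,0,-55],0],[[0,0,-80],0],[[0,0,-80],0]]' | grep -E "ft"
python3 -m creep '[[[-40,10,0],0],[[-75,35,0],0],[[-105,65,0],0],[[-130,95,0],0],[[-150,130,0],0]]' >/dev/null
python3 - <<'E'
from h import *
go(.455,-.2145,.23,-97)
t=camera("top");np.savez("top5.npz",**t);cases(t)
W=world(t);Z=W[...,2];I=t["pixels"].astype(int);red=(I[...,0]>1.5*I[...,1])&(I[...,0]>1.5*I[...,2])
for b in blobs(red&(Z>.225)&(Z<.245)&(W[...,0]>.55),W,15):print("hung",b)
E
```

```text
ft_force: [-0.6, 0.4, 0.0]
grip_width: 1.003
grasp_force: 0.0
ft_force: [0.3, -0.2, -0.4]
t 36.8 grasp [ 0.5045 -0.1574  0.2967] yaw -93.9 q7 -1.49 F [ 0.9 -0.9  0.5] w 0.999 0.0
  shift [-45.5  60.3  66.7] twist 0.053 | tool tilt [ 0.     0.001 -1.   ]
hung {'n': np.int32(64), 'px': [194.0, 170.0], 'med': [0.675, 0.16, 0.233], 'zmax': 0.239, 'rect': [676.0, 162.0, 41.0, 9.0, 89.0]}
hung {'n': np.int32(64), 'px': [234.0, 172.0], 'med': [0.67, 0.062, 0.234], 'zmax': 0.239, 'rect': [671.0, 63.0, 42.0, 9.0, 86.0]}
hung {'n': np.int32(64), 'px': [275.0, 176.0], 'med': [0.663, -0.036, 0.234], 'zmax': 0.239, 'rect': [664.0, -37.0, 42.0, 8.0, 85.0]}
```

```bash
python3 -m creep '[[[-23,30,0],0.053],[[-45,60,20],0.053],[[-45,60,50],0.053],[[-45,60,67],0.053],[[-45,60,67],0.053]]' >/dev/null
python3 -m creep '[[[0,0,0],0],[[0,0,0],0]]' >/dev/null
python3 -c "
from h import *
cases(camera('wrist'));cases(camera('top'));go(.456,-.2145,.081,-97)"
```

```text
case [ 454.  -217.4] yaw -98.3 [ 9. 44.] 550
case [ 454.7 -210.3] yaw -100.8 [ 8. 35.] 39
t 37.5 grasp [ 0.4584 -0.2138  0.231 ] yaw -97.0 q7 -1.4 F [-0.5  0.7  0.1] w 1.0 0.0
  shift [ -2.6   0.9 150. ] twist -0.0 | tool tilt [ 0.002  0.001 -1.   ]
```

```bash
python3 -m creep '[[[-2,2,40],0.01],[[-2,2,80],0.01],[[-2,2,115],0.01],[[-2,2,140],0.01],[[-2,2,148],0.01]]' >/dev/null
python3 -m creep '[[[0,0,0],0],[[0,0,0],0]]' | grep -E "pos|ft"
python3 -m creep '[[[0,0,0],0],[[0,0,0],0],[[0,0,0],0],[[0,0,0],0],[[0,0,0],0]]' 0 40 >/dev/null
python3 -m creep '[[[0,0,0],0],[[0,0,0],0],[[0,0,0],0]]' | grep -E "pos|ft|gr"
python3 -m creep '[[[0,0,-30],0],[[0,0,-60],0],[[0,0,-90],0],[[0,0,-120],0],[[0,0,-142],0]]' >/dev/null
python3 -c "
from h import *
go(.618-.046,-.135+.0031,.2236,-94)"
```

```text
position: [0.4562, -0.2159, 0.137]
ft_force: [-0.4, 0.8, 1.0]
position: [0.4558, -0.2161, 0.1367]
ft_force: [-1.7, 0.8, 7.2]
grip_width: 0.51
grasp_force: 40.3
t 39.2 grasp [ 0.4555 -0.2156  0.2264] yaw -97.6 q7 -1.4 F [ 0.8 -0.2 -0.9] w 0.503 41.7
  shift [104.4 -98.5   2.9] twist -0.063 | tool tilt [ 0.002  0.001 -1.   ]
```

```bash
python3 -m creep '[[[26,-25,0],0],[[52,-50,0],-0.063],[[78,-75,0],-0.063],[[104,-98,4],-0.063],[[104,-98,4],-0.063]]' >/dev/null
python3 -m creep '[[[0,0,0],0],[[0,0,0],0]]' >/dev/null
python3 - <<'E'
from h import *
go(.618+.0379,-.135-.0026,.2207,-94)
align(camera("wrist"))
E
```

```text
t 39.8 grasp [ 0.5709 -0.1328  0.2193] yaw -94.0 q7 -1.64 F [-0.5  0.9 -1.3] w 0.505 41.6
  shift [85.1 -1.2 -1.5] twist -0.0 | tool tilt [-0.001  0.    -1.   ]
tongue x [-6.  3.] y [-20.8  20.8] z [0.2359 0.2375]
peg tip x 40.4 y mid -0.4 z 0.2161
```

```bash
python3 -m creep '[[[10,0,-2],0],[[20,0,-2],0],[[30,0,-2],0],[[40,0,-2],0],[[50,0,-2],0]]' | grep -E "pos|ft"
python3 -m creep '[[[10,0,0],0],[[20,0,0],0],[[30,0,0],0],[[38,0,0],0],[[38,0,0],0]]' | grep -E "pos|ft"
python3 -m creep '[[[0,-1,0],0],[[0,-1,2],0],[[0,-1,4],0],[[0,-1,4],0]]' | grep -E "pos|ft|gr"
python3 -m creep '[[[0,0,1],0],[[0,0,1],0]]' | grep -E "pos|ft"
python3 - <<'E'
from h import *
align(camera("wrist"));go(.618+.0379,-.135-.0026,.2167,-94)
E
```

```text
position: [0.6208, -0.1377, 0.276]
ft_force: [-0.2, 0.1, -2.1]
position: [0.6594, -0.1397, 0.2755]
ft_force: [0.3, 0.3, -1.9]
position: [0.6586, -0.1377, 0.2712]
ft_force: [0.3, -0.6, -1.6]
grip_width: 0.511
grasp_force: 41.6
position: [0.659, -0.1377, 0.2707]
ft_force: [-0.6, -0.3, -1.2]
tongue x [-6.3  2.7] y [-21.5  19.9] z [0.2332 0.2347]
peg tip x 16.0 y mid 0.1 z 0.2224
t 41.2 grasp [ 0.6591 -0.1377  0.2167] yaw -94.0 q7 -1.69 F [-0.3 -0.3 -0.9] w 0.507 41.8
  shift [-3.2  0.1 -0. ] twist -0.001 | tool tilt [ 0.  0. -1.]
```

```bash
python3 -m creep '[[[0,0,1],0],[[0,0,2],0],[[0,0,2],0]]' | grep -E "pos|ft"
python3 -m creep '[[[0,0,0],0],[[0,0,0],0],[[0,0,0],0],[[0,0,0],0],[[0,0,0],0]]' 1 | grep -E "ft|gr"
python3 -m creep '[[[0,0,-15],0],[[0,0,-30],0],[[0,0,-55],0],[[0,0,-80],0],[[0,0,-80],0]]' | grep -E "ft"
python3 -m creep '[[[-40,10,0],0],[[-70,40,0],0],[[-90,75,0],0],[[-110,110,0],0],[[-130,145,0],0]]' >/dev/null
cat >> h.py <<'E'
def check():
    t=camera("top");W=world(t);Z=W[...,2];I=t["pixels"].astype(int);red=(I[...,0]>1.5*I[...,1])&(I[...,0]>1.5*I[...,2])
    for b in blobs(red&(Z>.225)&(Z<.245)&(W[...,0]>.55),W,15):print("hung",b["rect"],b["med"])
    cases(t);tin(t,.43,.36);ring(t,.43,.3605)
    u,v=np.meshgrid(np.arange(560),np.arange(420))
    for b in blobs((abs(u-396)<25)&(abs(v-250)<50)&(Z>.07)&(Z<.092)&(W[...,1]<-.36)&(W[...,1]>-.42),W,10):print("slider",b["rect"],b["med"])
    s=camera("scene");W=world(s);I=s["pixels"].astype(int);br=(I[...,0]>I[...,2]*1.7)&(I[...,0]<3*I[...,2]+60)&(I[...,1]>I[...,2]*1.25)
    for i,p in enumerate(((.639,.1635),(.632,.0643),(.6247,-.0355),(.618,-.135))):
        m=br&(np.hypot(W[...,0]-p[0]-.004,W[...,1]-p[1])<.035)&(W[...,2]>.17)&(W[...,2]<.215);P=W[m]
        print("flap",i,m.sum(),P.mean(0).round(3) if m.any() else None, np.percentile(P[:,2],[5,95]).round(3) if m.any() else None, "dx",(P[:,0].mean()-p[0]).round(3) if m.any() else None)
E
python3 - <<'E'
from h import *
go(.465,-.389,.24,5);check()
E
```

```text
position: [0.6591, -0.1376, 0.2703]
ft_force: [-6.0, -0.1, 11.1]
ft_force: [0.3, -0.1, -0.3]
grip_width: 1.004
grasp_force: 0.0
ft_force: [0.5, 0.8, 0.3]
t 42.7 grasp [ 0.5179 -0.2743  0.2947] yaw -94.0 q7 -1.34 F [ 0.7 -1.5  0.8] w 0.999 0.0
  shift [-44.7 118.   54.7] twist 1.414 | tool tilt [ 0.     0.001 -1.   ]
hung [677.0, 162.0, 41.0, 10.0, 84.0] [0.675, 0.161, 0.233]
hung [671.0, 63.0, 42.0, 9.0, 86.0] [0.669, 0.064, 0.234]
hung [664.0, -37.0, 42.0, 8.0, 84.0] [0.663, -0.036, 0.233]
hung [657.0, -135.0, 43.0, 8.0, 84.0] [0.657, -0.135, 0.234]
tin [427.8 359.6] med/hi 106.0 158.83999999999997 strip n 51 mid [440.  364.6] yaw axis 17.9 from centre 22.2 (29.597332000732422, 13.035436630249023)
tin [427.8 359.6] med/hi 106.0 158.83999999999997 strip n 39 mid [440.2 364.2] yaw axis 17.7 from centre 20.2 (25.513681411743164, 11.71842098236084)
ring max 153.0 med 101.0 at 22 halfmax 6 39 n 34
flap 0 4 [0.64  0.161 0.188] [0.185 0.192] dx 0.001
flap 1 1 [0.632 0.061 0.187] [0.187 0.187] dx -0.0
flap 2 1 [ 0.652 -0.021  0.179] [0.179 0.179] dx 0.027
flap 3 0 None None dx None
```

```bash
python3 - <<'E'
from h import *
s=camera("scene");W=world(s);I=s["pixels"].astype(int);e=np.array([.9976,-.0685]);n=np.array([.0685,.9976])
for i,p in enumerate(((.639,.1635),(.632,.0643),(.6247,-.0355),(.618,-.135))):
    D=W[...,:2]-p;x=D@e;y=D@n;m=(abs(y)<.012)&(x>-.012)&(x<.028)&(W[...,2]>.172)&(W[...,2]<.2)
    print(i,m.sum());print(np.c_[x[m]*1000,y[m]*1000,W[m][:,2]*1000,I[m]].round().astype(int).tolist()[:14])
E
python3 -m creep '[[[-22,39,0],0.12],[[-45,78,0],0.24],[[-45,118,0],0.36],[[-45,118,0],0.48],[[-45,118,0],0.6]]' >/dev/null
python3 -m creep '[[[0,0,0],0.12],[[0,0,0],0.24],[[0,0,0],0.36],[[0,0,0],0.48],[[0,0,0],0.6]]' >/dev/null
python3 -m creep '[[[0,0,20],0.12],[[0,0,40],0.214],[[0,0,55],0.214],[[0,0,55],0.214]]' >/dev/null
python3 - <<'E'
from h import *
go(.465,-.390,.078,5)
c=camera("wrist");W=world(c);Z=W[...,2]
for t,a,b in(("grip",.075,.09),("clip",.058,.067)):
    for k in blobs((Z>a)&(Z<b)&(W[...,1]<-.36)&(W[...,1]>-.45)&(W[...,0]<.6),W,40):print(t,k)
t=camera("top");W=world(t);Z=W[...,2];u,v=np.meshgrid(np.arange(560),np.arange(420))
for b in blobs((Z>.07)&(Z<.09)&(abs(u-400)<20)&(abs(v-255)<30),W,10):print("top slider",b)
E
```

```text
0 20
[[-2, -3, 200, 110, 104, 95], [0, -3, 199, 100, 90, 78], [-2, -3, 191, 131, 116, 97], [0, -2, 193, 92, 77, 60], [1, 0, 194, 76, 67, 59], [1, -5, 191, 118, 98, 70], [0, -1, 189, 92, 68, 41], [1, 1, 189, 75, 59, 45], [-1, -5, 185, 136, 119, 99], [3, -5, 190, 113, 92, 64], [3, -2, 189, 100, 80, 54], [1, 1, 185, 85, 70, 53], [3, -7, 186, 153, 141, 126], [1, -3, 182, 146, 130, 113]]
1 17
[[-1, -4, 198, 132, 124, 115], [0, -4, 195, 122, 111, 97], [2, -3, 198, 97, 89, 81], [-2, -6, 188, 154, 139, 122], [0, -4, 190, 110, 93, 72], [2, -3, 194, 94, 83, 71], [0, -6, 188, 135, 118, 100], [2, -5, 189, 98, 79, 56], [3, -3, 190, 89, 76, 60], [0, -6, 184, 140, 126, 111], [1, -4, 184, 119, 103, 85], [1, -1, 183, 115, 103, 90], [1, 1, 182, 112, 106, 97], [23, 0, 177, 47, 26, 24]]
2 14
[[-1, -5, 192, 161, 148, 131], [2, -6, 192, 144, 129, 110], [1, -3, 189, 116, 104, 89], [1, -6, 186, 136, 122, 103], [2, -4, 187, 111, 99, 83], [3, -6, 184, 155, 143, 127], [3, -4, 184, 126, 115, 101], [25, 12, 178, 65, 45, 44], [22, -6, 176, 62, 38, 30], [24, -4, 178, 59, 34, 31], [22, -1, 174, 56, 43, 42], [26, -7
[... 230 characters left out ...]
 70, 47, 49], [25, -11, 178, 63, 32, 30], [26, -9, 179, 72, 46, 44], [26, -6, 178, 84, 72, 70], [27, -9, 176, 69, 35, 35]]
t 44.0 grasp [ 0.4662 -0.3858  0.236 ] yaw -174.9 q7 -2.51 F [-0.7 -0.1 -0.3] w 1.001 0.0
  shift [  4.7   1.1 158. ] twist 0.001 | tool tilt [-0.004  0.003 -1.   ]
grip {'n': np.int32(343), 'px': [283.0, 196.0], 'med': [0.464, -0.395, 0.082], 'zmax': 0.084, 'rect': [464.0, -394.0, 13.0, 24.0, 5.0]}
clip {'n': np.int32(316), 'px': [220.0, 154.0], 'med': [0.529, -0.426, 0.062], 'zmax': 0.065, 'rect': [529.0, -426.0, 18.0, 16.0, 5.0]}
top slider {'n': np.int32(47), 'px': [402.0, 264.0], 'med': [0.466, -0.389, 0.082], 'zmax': 0.087, 'rect': [465.0, -389.0, 11.0, 22.0, 1.0]}
```

```bash
for k in 1 2 3 4 5; do python3 -m creep '[[[0,0,0],-0.12],[[0,0,0],-0.24],[[0,0,0],-0.36],[[0,0,0],-0.48],[[0,0,0],-0.6]]' >/dev/null; done
python3 -m creep '[[[0,0,0],-0.12],[[0,0,0],-0.14],[[0,0,0],-0.14],[[0,0,0],-0.14]]' >/dev/null
python3 - <<'E'
from h import *
go(.465,-.390,.078,5)
E
```

```text
t 46.5 grasp [ 0.4664 -0.3878  0.2403] yaw 4.7 q7 0.5 F [ 0.2 -0.4  0. ] w 1.001 0.0
  shift [ -2.   -1.7 162.3] twist -0.006 | tool tilt [-0.001  0.001 -1.   ]
```

```bash
python3 -m creep '[[[-3,-2,40],-0.006],[[-3,-2,80],-0.006],[[-3,-2,120],-0.006],[[-3,-2,155],-0.006],[[-3,-2,162],-0.006]]' >/dev/null
python3 -m creep '[[[0,0,0],0],[[0,0,0],0]]' | grep -E "pos|ft"
python3 -m creep '[[[0,0,0],0],[[0,0,0],0],[[0,0,0],0],[[0,0,0],0],[[0,0,0],0]]' 0 25 >/dev/null
python3 -m creep '[[[0,0,0],0],[[0,0,0],0],[[0,0,0],0],[[0,0,0],0],[[0,0,0],0]]' | grep -E "pos|ft|gr"
python3 -m creep '[[[0,12,0],0],[[0,24,0],0],[[0,36,0],0],[[0,48,0],0],[[0,58,0],0]]' | grep -E "pos|ft"
python3 -m creep '[[[0,2,0],0],[[0,2,0],0],[[0,2,0],0]]' | grep -E "pos|ft|gr"
```

```text
position: [0.4654, -0.3911, 0.1334]
ft_force: [0.3, -0.6, 0.7]
position: [0.4649, -0.3909, 0.132]
ft_force: [2.6, 0.6, 4.8]
grip_width: 0.155
grasp_force: 28.5
position: [0.5225, -0.3862, 0.132]
ft_force: [-2.4, -1.0, 8.9]
position: [0.5245, -0.386, 0.1321]
ft_force: [2.2, -2.6, 6.1]
grip_width: 0.16
grasp_force: 28.7
```

```bash
python3 -m creep '[[[0,2.5,0],0],[[0,2.5,0],0],[[0,2.5,0],0]]' | grep -E "pos|ft|gr"
python3 -m creep '[[[0,0,0],0],[[0,0,0],0],[[0,0,0],0],[[0,0,0],0],[[0,0,0],0]]' 1 >/dev/null
python3 -m creep '[[[0,0,-30],0],[[0,0,-60],0],[[0,0,-90],0],[[0,0,-90],0]]' >/dev/null
cat >> h.py <<'E'
def lvl():
    a=np.radians(5);U=np.array([np.cos(a),np.sin(a)])
    for n,k in(("wrist",150),("top",15)):
        c=camera(n);W=world(c);Z=W[...,2];r=(W[...,1]<-.36)&(W[...,1]>-.45)&(W[...,0]>.4)&(W[...,0]<.62);R={}
        for t,lo,hi,cx in(("grip",.076,.09,-.387),("clip",.057,.067,-.424)):
            m=r&(Z>lo)&(Z<hi)&(abs(W[...,1]-cx)<.017)
            m=cv2.morphologyEx(m.astype(np.uint8),cv2.MORPH_OPEN,np.ones((3,3)))
            nn,l,s,_=cv2.connectedComponentsWithStats(m)
            if nn<2:print(n,t,"none");continue
            P=W[l==1+np.argmax(s[1:,4])][:,:2]*1000;q=P@U;R[t]=np.mean(np.percentile(q,[3,97]));b=cv2.minAreaRect(P.astype(np.float32))
            print(n,t,np.round(b[0],1),np.round(b[1],1),round(b[2],1),"mid along",R[t].round(1),q.mean().round(1),len(P))
        if len(R)==2:print("  clip-grip",(R["clip"]-R["grip"]).round(1))
E
python3 -c "
from h import *
lvl();go(.5275,-.386,.078,5)"
```

```text
position: [0.5266, -0.3859, 0.1321]
ft_force: [0.0, -1.0, 5.7]
grip_width: 0.158
grasp_force: 28.8
wrist grip [ 524.8 -387.7] [13.2 23.1] 5.1 mid along 489.0 489.0 534
wrist clip [ 528.4 -424.8] [17.4 16.3] 4.5 mid along 489.3 489.4 389
  clip-grip 0.3
top grip [ 527.4 -386.2] [14.2 22.9] 7.5 mid along 491.6 491.5 47
top clip [ 533.6 -418.5] [10.6 12.2] 81.3 mid along 495.4 495.1 21
  clip-grip 3.8
t 49.7 grasp [ 0.527  -0.3853  0.1687] yaw 5.2 q7 0.41 F [ 0.3  0.4 -1. ] w 1.0 0.0
  shift [-0.6  0.3 90.7] twist 0.004 | tool tilt [-0.002  0.001 -1.   ]
```

```bash
python3 -m creep '[[[0,-40,-30],0],[[0,-80,-60],0],[[0,-110,-80],0],[[-30,-130,-80],0],[[-60,-150,-80],0]]' >/dev/null
python3 -m creep '[[[-38,0,0],0],[[-76,0,0],0],[[-114,0,0],0],[[-114,0,0],0]]' >/dev/null
python3 -c "
from h import *
go(.4,-.5,.25,5);lvl();check()
t=camera('top');W=world(t);Z=W[...,2];u,v=np.meshgrid(np.arange(560),np.arange(420))
for b in blobs((abs(u-162)<15)&(abs(v-210)<25)&(Z>.045),W,50):print('glue',b)
for b in blobs((abs(u-390)<20)&(abs(v-180)<20)&(Z>.1),W,50):print('cleaner',b)"
```

```text
t 50.4 grasp [ 0.3897 -0.5785  0.2425] yaw 4.8 q7 0.79 F [-0.  -0.8 -0.8] w 1.002 0.0
  shift [77.4 16.8 -7.3] twist -0.003 | tool tilt [ 0.003 -0.003 -1.   ]
wrist grip [ 524.9 -397.1] [ 7.4 15.1] 89.2 mid along 487.9 487.3 192
wrist clip [ 528.4 -425.5] [18.9 15.8] 5.4 mid along 489.0 488.4 417
  clip-grip 1.0
top grip [ 527.2 -386.5] [13.9 23.6] 2.9 mid along 491.7 491.6 47
top clip [ 531.3 -423. ] [17.7 16.9] 1.0 mid along 492.5 491.9 37
  clip-grip 0.8
hung [675.0, 162.0, 9.0, 41.0, 0.0] [0.675, 0.162, 0.234]
hung [670.0, 63.0, 42.0, 9.0, 88.0] [0.669, 0.062, 0.234]
hung [664.0, -37.0, 42.0, 8.0, 86.0] [0.663, -0.036, 0.234]
hung [657.0, -135.0, 42.0, 8.0, 86.0] [0.656, -0.136, 0.234]
tin [427.5 359.7] med/hi 100.0 149.0 strip n 55 mid [441.1 364.6] yaw axis 16.5 from centre 20.0 (31.795726776123047, 13.917891502380371)
tin [427.5 359.7] med/hi 100.0 149.0 strip n 40 mid [440. 364.] yaw axis 15.8 from centre 19.1 (24.727283477783203, 12.660714149475098)
ring max 145.0 med 95.0 at 22 halfmax 6 39 n 34
slider [527.0, -385.0, 14.0, 24.0, 5.0] [0.527, -0.385, 0.081]
flap 0 5 [0.647 0.159 0.189] [0.187 0.191] dx 0.008
flap 1 1 [0.634 0.059 0.19 ] [0.19 0.19] dx 0.002
flap 2 0 None None dx None
flap 3 1 [ 0.645 -0.123  0.18 ] [0.18 0.18] dx 0.027
glue {'n': np.int32(184), 'px': [161.0, 210.0], 'med': [0.606, 0.27, 0.055], 'zmax': 0.111, 'rect': [595.0, 276.0, 66.0, 71.0, 29.0]}
cleaner {'n': np.int32(239), 'px': [394.0, 178.0], 'med': [0.695, -0.361, 0.114], 'zmax': 0.156, 'rect': [697.0, -364.0, 44.0, 40.0, 46.0]}
```

```bash
python3 -c "
from workcell import manip
print(manip.hand_in())"
```

```text
the job is handed in; nothing more can be done
None
```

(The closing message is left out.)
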